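# Show the flanged spindle to the inspection camera

## Robot

A 7-joint arm with a two-finger parallel gripper is mounted at the origin on a cart in front of the work surface, level with it; the furniture and walls round the work are solid. World frame = base frame: x ahead of the robot, y to its left, z up, the work surface at z = 0. Lengths are in m, angles in rad, forces in N, time in s.
With the tool pointing down it reaches from about 0.425 to 0.825 m from the base axis. Payload 3.6 kg.
Tool frame: the origin (TCP) lies on the centre line of the jaws, within the pads' length; the fingertips stand ahead of it and the grasp point (between the pads) lies 3 mm ahead of it (robot.tcp_to_tips is the z of the fingertips in the tool frame, in m); z points along the fingers, y is the direction in which the jaws open and shut (so a half turn about z gives the same grasp; the last joint's range is limited). The gripper opens to 85 mm and grips with 20 to 120 N. Pads are 22 mm wide; open, the fingers measure 114 mm over their backs; the gripper's body (76 mm by 85 mm) begins 54 mm behind the grasp point. The pads swing forward as they close: fully open they stand 13 mm farther back than shut.
Start: joints at [1.165, 0.615, -0.013, 1.423, 0.008, 1.103, -0.04], TCP at [0.24, -0.604, 0.253] pointing down, gripper open.
Joint ranges: [-3.12, 3.12], [-0.3, 2.06], [-1.34, 1.32], [0.26, 2.42], [-1.36, 4.5], [0.01, 1.98], [-2.84, 2.84]. Speed limits (rad/s): [2.79, 2.79, 3.14, 3.14, 3.14, 3.14, 3.14].

## Interface

Orientations are given as a unit quaternion [x, y, z, w].
In Python, from bench import monitor, vision, job_done, robot gives the robot as it stands.
- The arm moves only by the tool move_arm, never from a script. Its argument "rows" is a list of rows, each a list of 3 entries, a list of its own where there are three numbers: the shift along the tool's x, y, z scaled (see below), then the turn about the tool's z scaled (see below), then the gripper command: -1 is shut, 1 is fully open, values between are in proportion. A call has 1 to 5 rows; each row shifts and turns the commanded pose from where the row before left it, along the tool's axes as they then stand; what a row does not reach is not made up. The controller multiplies each number of a shift by 25 mm and each number of a turn by 0.1 rad. A row lasts 1/12 s, in which the tool goes at most 41.7 mm and 7.16 degrees, less where a joint would pass 70% of its speed; a pose out of reach is approached as far as the arm can. A call with a number of a shift or a turn outside -1 to 1 is refused whole. A call with a gripper value outside its range is refused whole. The fingers move at their own pace and stop on an object; the grip force is fixed at half the most. Time passes only in rows, so rows that do not move let the fingers close. It gives the time, the measured TCP pose, the force and the opening at its end, in the units of the state.
- monitor.sense(): the state, without advancing time (a new reading comes with each control period).
- vision.capture(name): name is "scene" or "top" or "wrist"; returns (picture, depth): 400x640x3 uint8, red, green, blue; 400x640 float32, m along the optical axis (not along the pixel's ray), 0 where there is no reading.
- vision.get_calibration(name): a dict with "fx", "fy", "cx", "cy" (pixels), "extrinsics" (4x4, takes a point from camera to world coordinates). Camera axes: x right, y down, z forward; pixel columns grow to the right and rows downward; lengths in m; the calibration is good to about 2 mm. A picture is of the moment at which its call begins: read the wrist's pose just before it. get_calibration takes no time and is no camera call; for the wrist camera it gives the pose at the moment of the call.
- job_done(): hands the job in, once; it reports no verdict.
The state is a dict: "time_s": time; "qpos": joint angles; "qd": joint speeds; "joint_torque": joint torques, N m; "tool_pos": TCP position; "ee_rot": TCP orientation; "wrist_force": force on the tool from outside, world axes, zero at the start; "ft_torque": the same for the moment, N m; "width": opening from 0.0 (shut) to 1.0 (fully open).
Only numpy, scipy, OpenCV 4.12 (cv2) and the standard library are available. Lean on these libraries where they do the work, as an engineer would, in place of code of your own. Each camera call takes 0.05 s, during which the arm holds its last target.

## Task

Take the spindle with the round flange out of the wooden rack and present its flange to the inspection camera on the stand: held in the air with the flange face centred in front of the lens and square to it, about 7 cm from the lens, the shaft pointing straight away from the lens along its line of sight. The camera's height and downward tilt are already set, so do not touch it, and leave the other two spindles in the rack and the loose things on the bench where they are. Finish while still holding the spindle steady there; do not put it down.

Things in the scene. Friction and masses are not known exactly. Their poses are not given: they have to be found in the camera images.
- flanged_spindle: The part to show: steel spindle 110 mm long, round shaft 14 mm thick, round flange 32 mm wide, 6 mm thick at one end. Origin on the axis at mid-length; x runs along the shaft to the flange (face at x = +55 mm); may be rolled about x. About 80 g, balance point about x = +10 mm. Lies level in one of the rack's three places, axis 41 mm above the bench, flange roughly away from the robot.
- flange_face (a point): Centre of the outer face of that spindle's flange; axes as the spindle's.
- square_spindle: Bystander in the rack: the same size of spindle, but with a square head 18 mm wide and 14 mm long in place of the flange. Origin and axes alike.
- plain_spindle: Bystander in the rack: plain round pin 14 mm in diameter, 110 mm long, no head. Origin and axes alike.
- rack: Fixed wooden rack. Origin at the centre of its underside; foot board 94 (x) by 200 mm (y), 10 mm thick; two slotted end boards, 12 mm thick, at x = -36 and +36 mm, 48 mm high, 60 mm clear between. Three places at y = -65, 0, +65 mm: pairs of slots 19 mm wide, open upward, floor 34 mm high. Spindles lie along x in any order, heads at +x, and lift straight out.
- stand: Fixed inspection camera stand. Origin under the middle of its base plate (110 x 120 x 14 mm), where the column stands, 18 mm thick, 344 mm high; the camera looks to its -x side, roughly at the robot. Between rack and stand is a fixed wooden tool chest 308 mm wide, 170 mm high, centred on y = 0, knobs reaching forward to x = 0.58 m: carry the spindle round in front of it.
- lens (a point): Centre of the lens front, in the camera head's frame: the line of sight runs along this frame's -x axis (towards the robot's side and, as tilted, down); y is level, z is up as the camera sees it. Head 34 mm wide, ring 42 mm wide round the lens, about 113 mm from lens to column. The lens stands about 185 to 275 mm above the bench, free air before it.
- camera_tilt (a joint): How far the camera looks down, rad: 0 level, positive downward; held by friction.
- carriage (a joint): Height of the camera's carriage on the column above its lowest setting, m; held by friction.
- loupe: Bystander: loose black loupe, 33 mm wide, 31 mm high. Origin at the centre of its underside.
- eraser_block: Bystander: loose grey abrasive block 24 x 52 x 13 mm. Origin at the centre of its underside.
There are look-alikes about, which are no part of the job. Leave any black look-alike of the flanged_spindle alone.

How it is judged:
By the outcome, as a careful person would: the job done as asked, in the order asked, and still so for the second after the job is handed in, while the arm keeps its last pose, push and grip.
It also fails if it takes over 32 s, if anything falls off the work surface, if the arm or the gripper's body presses on something with over 40 N, if the wrist force passes 120 N, or if a joint passes its speed limit or range.

## Working session

There is one attempt and no reset: what is moved stays moved. The work goes in short steps, Python scripts to look and compute and a tool call to move; the robot and the scene stay as the last step left them, time stands still between calls to the robot, and variables do not carry over. Pictures are saved under pics/ and viewed, and the job is handed in when it is done.

Besides the shell and the picture viewer there is one more tool, called after "Emit:" as name([rows], argument=value, ...), one row to a line, values as JSON. move_arm: Moves the arm, as the interface text tells. Shifts and turns lie within -1 to 1; 1 stands for 25 mm of shift or 0.1 rad of turn. Its arguments: {"type":"object","properties":{"rows":{"type":"array"}},"required":["rows"]}

```bash
ls; mkdir -p pics; python3 - <<'E'
from bench import monitor, vision, job_done, robot
import cv2,numpy as np
print(monitor.sense()); print(robot.tcp_to_tips, [a for a in dir(robot) if a[0]!='_'])
for n in ("scene","top"):
    p,d=vision.capture(n); cv2.imwrite(f"pics/{n}0.png",p[:,:,::-1]); np.savez(f"{n}0.npz",p=p,d=d,**{k:np.array(v) for k,v in vision.get_calibration(n).items()})
    print(n,vision.get_calibration(n))
E
```

```text
pics
{'time_s': 0.0, 'qpos': array([ 1.1654966 ,  0.61590364, -0.01263612,  1.42489441,  0.00807354,
        1.10338667, -0.04036839]), 'qd': array([ 0.00038037,  0.00087088,  0.00104918, -0.00062406, -0.0010964 ,
        0.00047432, -0.0005704 ]), 'joint_torque': array([ 2.52718303e-05, -4.69210553e+01,  2.59356732e-01, -1.71032810e+01,
        9.97937430e-03,  9.67336935e-03,  2.52603553e-05]), 'tool_pos': array([ 0.24013938, -0.60325826,  0.2521496 ]), 'ee_rot': array([ 9.82106976e-01,  1.88319597e-01, -2.40022926e-04, -1.24859596e-03]), 'wrist_force': array([-0.2234885 , -0.2676584 , -0.02531904]), 'ft_torque': array([-0.01296577, -0.00669036,  0.02140181]), 'width': 0.9975126451482392}
0.022 ['PlanningError', 'tcp_to_tips']
scene {'fx': 497.009581464798, 'fy': 497.009581464798, 'cx': 316.58670515635265, 'cy': 201.31668921838937, 'extrinsics': array([[-0.79167816, -0.4697678 ,  0.39059431,  0.05677911],
       [-0.61086264,  0.59860182, -0.51819175,  0.59679556],
       [ 0.00961933, -0.64884056, -0.76086359,  1.13381102],
       [ 0.        ,  0.        ,  0.        ,  1.        ]])}
top {'fx': 465.1017110000931, 'fy': 465.1017110000931, 'cx': 314.73525646508045, 'cy': 205.52419661106552, 'extrinsics': array([[ 0.31064196, -0.74345621,  0.59226214, -0.35259352],
       [-0.95051647, -0.24589942,  0.18987343, -0.3597481 ],
       [ 0.00447433, -0.62193758, -0.78305404,  1.39240318],
       [ 0.        ,  0.        ,  0.        ,  1.        ]])}
```

View pics/scene0.png

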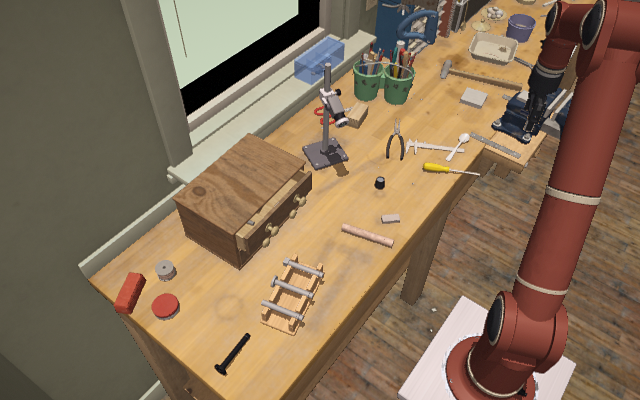

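View pics/top0.png

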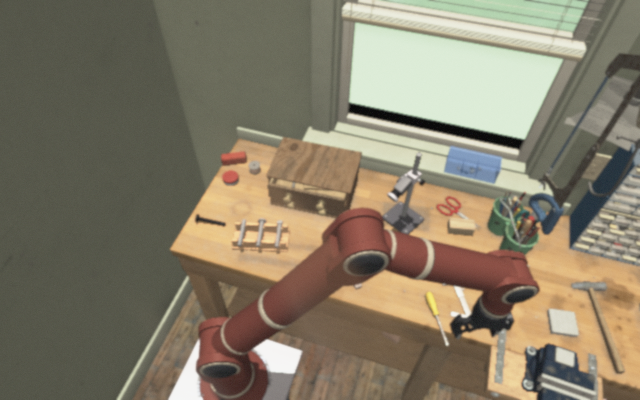

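```bash
python3 - <<'E'
import cv2
a=cv2.imread('pics/scene0.png'); b=cv2.imread('pics/top0.png')
r=cv2.resize(a[245:345,240:350],None,fx=6,fy=6,interpolation=cv2.INTER_CUBIC); cv2.imwrite('pics/z1.png',r[:600])
r=cv2.resize(a[50:180,270:400],None,fx=4.5,fy=4.5,interpolation=cv2.INTER_CUBIC); cv2.imwrite('pics/z2.png',r)
r=cv2.resize(b[145:265,220:440],None,fx=3.6,fy=3.6,interpolation=cv2.INTER_CUBIC); cv2.imwrite('pics/z3.png',r)
E
```

```text
(no output)
```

View pics/z1.png

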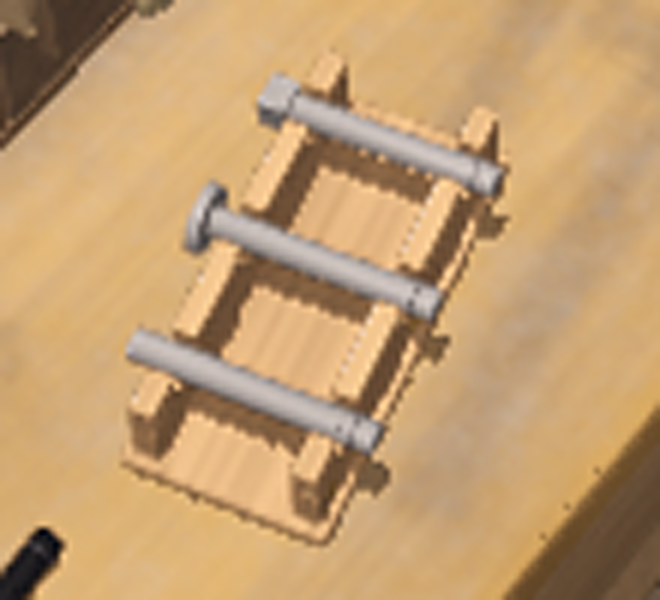

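View pics/z2.png

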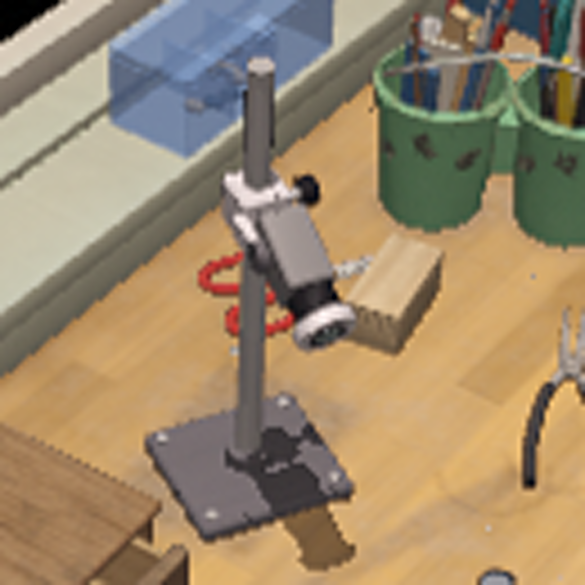

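View pics/z3.png

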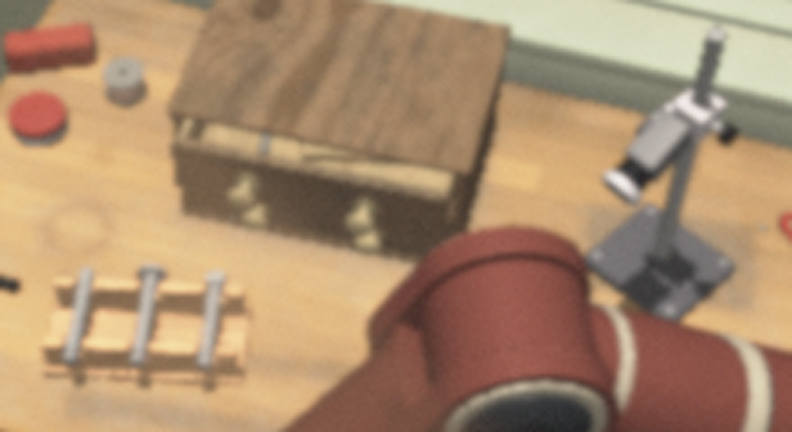

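```bash
cat > h.py <<'E'
import numpy as np,cv2
def load(n):
    z=np.load(f'{n}.npz'); return {k:z[k] for k in z.files}
def cloud(c):
    d=c['d'];v,u=np.mgrid[:400,:640]
    P=np.stack([(u-c['cx'])/c['fx']*d,(v-c['cy'])/c['fy']*d,d],-1)
    return P@c['extrinsics'][:3,:3].T+c['extrinsics'][:3,3]
def ray(c,u,v):
    r=c['extrinsics'][:3,:3]@np.array([(u-c['cx'])/c['fx'],(v-c['cy'])/c['fy'],1]); return c['extrinsics'][:3,3],r/np.linalg.norm(r)
def onz(c,u,v,z):
    o,r=ray(c,u,v); return o+r*(z-o[2])/r[2]
def meet(rays):
    A=sum(np.eye(3)-np.outer(r,r) for o,r in rays); b=sum((np.eye(3)-np.outer(r,r))@o for o,r in rays)
    x=np.linalg.solve(A,b); return x,[np.linalg.norm((np.eye(3)-np.outer(r,r))@(x-o)) for o,r in rays]
def proj(c,X):
    E=c['extrinsics'];p=E[:3,:3].T@(np.array(X)-E[:3,3]);return p[0]/p[2]*c['fx']+c['cx'],p[1]/p[2]*c['fy']+c['cy']
E
python3 - <<'E'
from h import *
np.set_printoptions(precision=4,suppress=True)
for n in('scene0','top0'):
    c=load(n);P=cloud(c);c['P']=P
    print(n,'zero frac',(c['d']==0).mean())
    # chest top
    m=(abs(P[...,2]-.17)<.006)&(c['d']>0)
    m[:, 380:]=0
    if n=='scene0': m&=(np.indices(m.shape)[1]>150)
    Q=P[m]; print('chest top pct',np.percentile(Q[:,:2],[1,5,50,95,99],axis=0).round(3).tolist(),len(Q))
s=load('scene0');t=load('top0')
print('bench check',cloud(s)[250,350],cloud(s)[330,210])
print('flange ctr-ish',onz(s,275,281,.041),'tail',onz(s,311.5,295,.041))
print('top: flange',onz(t,220+150/3.6,145+270/3.6,.041),'tail',onz(t,220+139/3.6,145+358/3.6,.041))
# rack: base corners in scene z1: (125,462),(325,542)
for u,v in((125,462),(325,542),(505,170),(335,55)): print('rackcorner',onz(s,240+u/6,245+v/6,.01),onz(s,240+u/6,245+v/6,.048))
# column: top & bottom
print('base corners z14',[onz(s,270+u/4.5,50+v/4.5,.014)[:2].round(3) for u,v in((148,437),(283,397),(355,490),(207,530))])
x,e=meet([ray(s,270+323/4.5,50+330/4.5),ray(t,220+622/3.6,145+186/3.6)]);print('lens',x,e)
x,e=meet([ray(s,270+261/4.5,50+65/4.5),ray(t,220+716/3.6,145+32/3.6)]);print('coltop',x,e)
E
```

```text
scene0 zero frac 0.01979296875
chest top pct [[0.653, -0.753], [0.663, -0.468], [0.768, -0.003], [1.002, 0.142], [1.006, 0.153]] 7943
top0 zero frac 0.01196484375
chest top pct [[-0.058, -0.158], [0.079, -0.14], [0.749, 0.024], [0.964, 0.661], [1.005, 0.663]] 4728
bench check [ 0.4573 -0.0915  0.0013] [0.59   0.3146 0.0024]
flange ctr-ish [0.5384 0.1283 0.041 ] tail [0.4405 0.103  0.041 ]
top: flange [0.5456 0.1295 0.041 ] tail [0.444  0.0995 0.041 ]
rackcorner [0.5033 0.2249 0.01  ] [0.4882 0.2374 0.048 ]
rackcorner [0.4164 0.2016 0.01  ] [0.4043 0.215  0.048 ]
rackcorner [0.465  0.0173 0.01  ] [0.4512 0.0369 0.048 ]
rackcorner [0.5626 0.0161 0.01  ] [0.5455 0.0357 0.048 ]
base corners z14 [array([ 0.809, -0.322]), array([ 0.757, -0.417]), array([ 0.659, -0.371]), array([ 0.718, -0.274])]
lens [ 0.6536 -0.3057  0.2115] [np.float64(0.002413712910078982), np.float64(0.00241371291007887)]
coltop [ 0.7417 -0.3532  0.342 ] [np.float64(0.0016404297433813238), np.float64(0.0016404297433814036)]
```

```bash
python3 - <<'E'
from h import *
s=load('scene0');t=load('top0')
a=cv2.imread('pics/scene0.png'); b=cv2.imread('pics/top0.png')
A=cv2.resize(a[80:135,310:365],(600,600),interpolation=cv2.INTER_NEAREST)
cv2.imwrite('pics/z4.png',A)
B=cv2.resize(b[160:215,380:435],(600,600),interpolation=cv2.INTER_NEAREST)
cv2.imwrite('pics/z5.png',B)
from bench import vision,monitor
print(vision.get_calibration('wrist'))
E
```

```text
{'fx': 338.50147375985523, 'fy': 338.50147375985523, 'cx': 320.78112667277804, 'cy': 201.47713965788097, 'extrinsics': array([[ 0.36984315, -0.88534079, -0.28175829,  0.31223218],
       [-0.92909098, -0.35322418, -0.10964777, -0.57531213],
       [-0.0024482 ,  0.30233156, -0.95319968,  0.37228135],
       [ 0.        ,  0.        ,  0.        ,  1.        ]])}
```

View pics/z4.png

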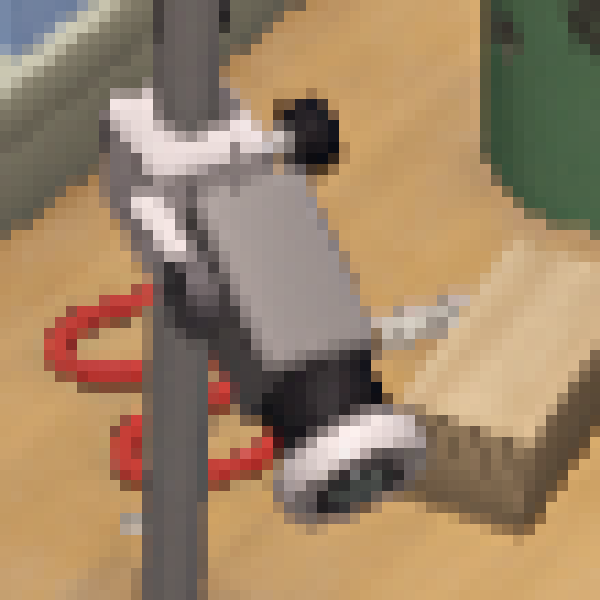

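View pics/z5.png

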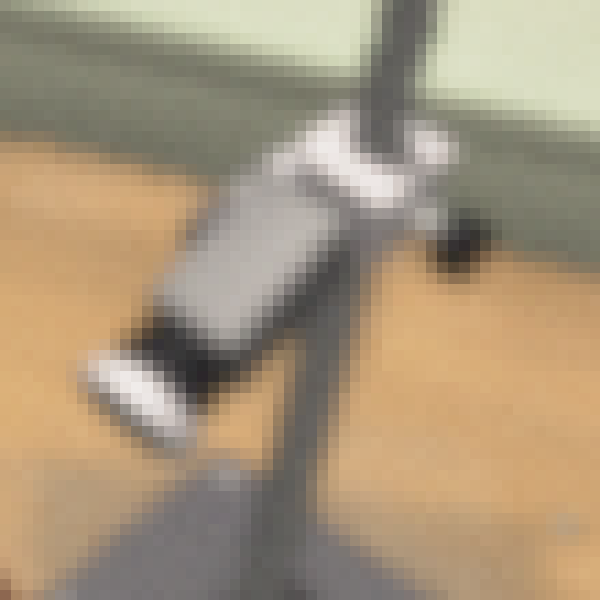

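```bash
python3 - <<'E'
from h import *
np.set_printoptions(precision=4,suppress=True)
s=load('scene0');t=load('top0');k=55/600
S=dict(bl=(205,200),br=(300,180),fr=(372,340),fl=(270,362),ring=(348,468))
T=dict(bl=(245,185),br=(345,215),fl=(155,305),fr=(255,350),ring=(138,400))
X={}
for n in S:
    X[n],e=meet([ray(s,310+S[n][0]*k,80+S[n][1]*k),ray(t,380+T[n][0]*k,160+T[n][1]*k)]);print(n,X[n],e[0])
for a,b in(('bl','fl'),('br','fr')):
    d=X[b]-X[a];print(a,b,np.linalg.norm(d),'tilt',np.degrees(np.arctan2(-d[2],np.hypot(*d[:2]))),'yaw',np.degrees(np.arctan2(d[1],d[0])))
print('widths',np.linalg.norm(X['bl']-X['br']),np.linalg.norm(X['fl']-X['fr']))
# depth plane
for c,poly,o in((s,S,(310,80)),(t,T,(380,160))):
    P=cloud(c);m=np.zeros((400,640),np.uint8)
    pts=np.array([poly[n] for n in('bl','br','fr','fl')],float)
    ctr=pts.mean(0);pts=ctr+(pts-ctr)*.8
    cv2.fillPoly(m,[np.round(pts*k+o).astype(int)],1)
    Q=P[(m>0)&(c['d']>0)];q=Q.mean(0);U,_,V=np.linalg.svd(Q-q);nn=V[2]*np.sign(V[2][2])
    r=(Q-q)@nn
    print(len(Q),q,'n',nn,'tilt',np.degrees(np.arccos(nn[2])),'dir',np.degrees(np.arctan2(nn[1],nn[0])),'rms',r.std())
for q in 'gray',: pass
P=cloud(s)
print('left of chest:',[onz(s,u,v,.02)[:3].round(3) for u,v in((165,270),(165,306),(130,292),(235,350))])
m=(abs(P[...,2]-.17)<.004);Q=P[m];Q=Q[(abs(Q[:,1])<.2)&(Q[:,0]<.95)&(Q[:,0]>.6)];print(Q.min(0),Q.max(0))
for y in(-.14,-.1,0,.1,.14):
    R=Q[abs(Q[:,1]-y)<.01];print(y,np.percentile(R[:,0],[0,2,98,100]))
E
```

```text
bl [ 0.7101 -0.3207  0.2588] 0.0010781424988795594
br [ 0.7045 -0.3509  0.255 ] 0.0038216725605150475
fr [ 0.6681 -0.3353  0.2292] 0.0027299371151324435
fl [ 0.676  -0.3037  0.2344] 0.0006778546521655235
ring [ 0.6528 -0.3054  0.2131] 0.0018922648158738486
bl fl 0.045229136332582694 tilt 32.614222858037024 yaw 153.57481712881514
br fr 0.04729986890041145 tilt 33.02303566774275 yaw 156.87496973677153
widths 0.030907383561393116 0.03293562933976253
120 [ 0.6839 -0.3198  0.2494] n [-0.3452  0.0781  0.9353] tilt 20.728927218504193 dir 167.25105478862704 rms 0.0026237581300161674
108 [ 0.6852 -0.3283  0.2507] n [-0.4297  0.0642  0.9007] tilt 25.749408803819385 dir 171.5012215516553 rms 0.003718386664535289
left of chest: [array([0.797, 0.272, 0.02 ]), array([0.716, 0.342, 0.02 ]), array([0.816, 0.37 , 0.02 ]), array([0.499, 0.319, 0.02 ])]
[ 0.6471 -0.155   0.166 ] [0.9499 0.1601 0.174 ]
-0.14 [0.6613 0.665  0.8599 0.8662]
-0.1 [0.657  0.6632 0.8593 0.8648]
0 [0.6539 0.6576 0.857  0.9443]
0.1 [0.6482 0.6507 0.8492 0.8537]
0.14 [0.6471 0.6501 0.8467 0.8528]
```

```bash
cat > plan.py <<'E'
import sys,json,numpy as np
from bench import monitor
def head(q):
    from scipy.spatial.transform import Rotation as R
    m=R.from_quat(q).as_matrix();return np.arctan2(m[1,0],m[0,0]),m
def plan(tx,ty,tz,hdeg,g,step=24.,turn=None,start=None):
    if start is None:
        s=monitor.sense();p=np.array(s['tool_pos']);h,_=head(s['ee_rot'])
    else: p=np.array(start[:3]);h=np.radians(start[3])
    T=np.array([tx,ty,tz]);dh=(np.radians(hdeg)-h)
    dh=(dh+np.pi)%(2*np.pi)-np.pi if turn is None else dh+turn
    n=max(int(np.ceil(np.linalg.norm(T-p)/(step/1000))),int(np.ceil(abs(dh)/.1)),1)
    rows=[]
    for i in range(n):
        d=(T-p)/(n-i);t=(dh)/(n-i)
        ax=np.array([[np.cos(h),np.sin(h),0],[np.sin(h),-np.cos(h),0],[0,0,-1]])
        r=np.round(ax@d/.025,2)+0.;q=round(-t/.1,2)+0.
        rows.append([r.tolist(),q,g]);p=p+ax.T@(r*.025);h-=q*.1;dh+=q*.1
    for i in range(0,n,5): print(json.dumps(rows[i:i+5]))
    print('end',p.round(4),np.degrees(h).round(1))
    return list(p)+[np.degrees(h)]
E
python3 - <<'E'
from plan import *
plan(.60,-.28,.38,152,0)
E
```

```text
[[[0.79, -0.29, -0.22], -0.99, 0], [[0.81, -0.21, -0.22], -0.99, 0], [[0.83, -0.13, -0.22], -0.99, 0], [[0.84, -0.05, -0.22], -0.99, 0], [[0.84, 0.04, -0.22], -0.99, 0]]
[[[0.83, 0.12, -0.22], -0.99, 0], [[0.82, 0.2, -0.22], -0.99, 0], [[0.79, 0.28, -0.22], -0.99, 0], [[0.76, 0.36, -0.22], -0.99, 0], [[0.72, 0.43, -0.22], -0.99, 0]]
[[[0.68, 0.5, -0.22], -0.99, 0], [[0.62, 0.56, -0.22], -0.99, 0], [[0.57, 0.62, -0.22], -0.99, 0], [[0.5, 0.68, -0.23], -0.99, 0], [[0.43, 0.72, -0.22], -0.99, 0]]
[[[0.36, 0.76, -0.23], -0.99, 0], [[0.28, 0.8, -0.22], -0.99, 0], [[0.2, 0.82, -0.23], -0.99, 0], [[0.12, 0.83, -0.22], -0.98, 0], [[0.04, 0.84, -0.23], -0.99, 0]]
[[[-0.05, 0.84, -0.22], -0.98, 0], [[-0.13, 0.84, -0.23], -0.99, 0], [[-0.21, 0.81, -0.22], -0.98, 0]]
end [ 0.5999 -0.2801  0.38  ] 152.0
```

Emit:
move_arm([
  [[0.79,-0.29,-0.22],-0.99,0],
  [[0.81,-0.21,-0.22],-0.99,0],
  [[0.83,-0.13,-0.22],-0.99,0],
  [[0.84,-0.05,-0.22],-0.99,0],
  [[0.84,0.04,-0.22],-0.99,0],
])

```text
time_s: 0.52
tool_pos: [0.319, -0.5327, 0.2804]
ee_rot: [0.905, 0.425, -0.0, -0.001]
wrist_force: [0.3, -0.7, 0.2]
width: 0.496
```

Emit:
move_arm([
  [[0.83,0.12,-0.22],-0.99,0],
  [[0.82,0.2,-0.22],-0.99,0],
  [[0.79,0.28,-0.22],-0.99,0],
  [[0.76,0.36,-0.22],-0.99,0],
  [[0.72,0.43,-0.22],-0.99,0],
])

```text
time_s: 0.93
tool_pos: [0.3971, -0.4627, 0.308]
ee_rot: [0.773, 0.634, -0.0, -0.001]
wrist_force: [1.1, -0.1, 0.1]
width: 0.498
```

Emit:
move_arm([
  [[0.68,0.5,-0.22],-0.99,0],
  [[0.62,0.56,-0.22],-0.99,0],
  [[0.57,0.62,-0.22],-0.99,0],
  [[0.5,0.68,-0.23],-0.99,0],
  [[0.43,0.72,-0.22],-0.99,0],
])

```text
time_s: 1.35
tool_pos: [0.4751, -0.3924, 0.3358]
ee_rot: [0.594, 0.804, -0.0, -0.001]
wrist_force: [0.3, 0.0, -0.0]
width: 0.501
```

Emit:
move_arm([
  [[0.36,0.76,-0.23],-0.99,0],
  [[0.28,0.8,-0.22],-0.99,0],
  [[0.2,0.82,-0.23],-0.99,0],
  [[0.12,0.83,-0.22],-0.98,0],
  [[0.04,0.84,-0.23],-0.99,0],
])

```text
time_s: 1.77
tool_pos: [0.5534, -0.3222, 0.3639]
ee_rot: [0.38, 0.925, -0.0, -0.001]
wrist_force: [-0.6, -0.1, 0.2]
width: 0.501
```

Emit:
move_arm([
  [[-0.05,0.84,-0.22],-0.98,0],
  [[-0.13,0.84,-0.23],-0.99,0],
  [[-0.21,0.81,-0.22],-0.98,0],
  [[0,0,0],0,0],
])

```text
time_s: 2.1
tool_pos: [0.6033, -0.2753, 0.3811]
ee_rot: [0.237, 0.972, 0.003, 0.001]
wrist_force: [-0.1, 0.7, 0.2]
width: 0.5
```

```bash
cat >> h.py <<'E'
def snap(n,f):
    from bench import vision
    c=vision.get_calibration(n);p,d=vision.capture(n)
    cv2.imwrite(f'pics/{f}.png',p[:,:,::-1]);np.savez(f'{f}.npz',p=p,d=d,**{k:np.array(v) for k,v in c.items()})
E
python3 - <<'E'
from h import *
from plan import *
snap('wrist','w1')
s=monitor.sense();print(s['time_s'],s['tool_pos'],np.degrees(head(s['ee_rot'])[0]),s['qpos'],s['width'])
q=plan(.54,-.2,.38,152,0)
E
```

```text
2.15 [ 0.60162461 -0.27770039  0.38064265] 152.2687880676727 [ 0.70457855  0.62181246 -0.62241325  1.1439415   0.34556642  1.4763569
  1.22939777] 0.4985486720853683
[[[0.73, 0.32, 0.01], 0.01, 0], [[0.72, 0.32, 0.0], 0.01, 0], [[0.73, 0.32, 0.01], 0.01, 0], [[0.73, 0.32, 0.0], 0.01, 0], [[0.72, 0.32, 0.01], 0.01, 0]]
end [ 0.5401 -0.1999  0.3799] 152.0
```

View pics/w1.png

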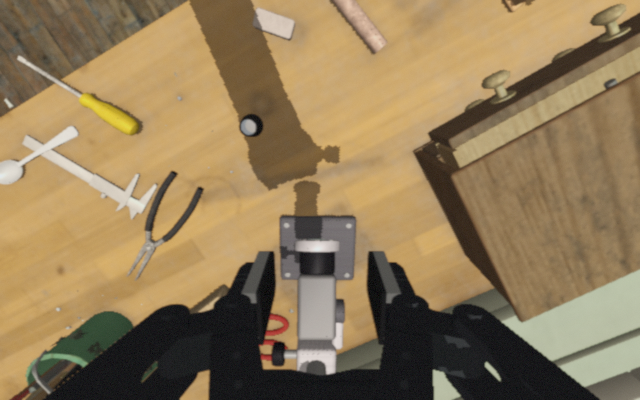

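Emit:
move_arm([
  [[0.73,0.32,0],0,0],
  [[0.73,0.32,0],0,0],
  [[0.73,0.32,0],0,0],
  [[0.73,0.32,0],0,0],
  [[0,0,0],0,0],
])

```text
time_s: 2.57
tool_pos: [0.5482, -0.2154, 0.3815]
ee_rot: [0.241, 0.971, -0.0, -0.001]
wrist_force: [-0.4, 0.1, 0.9]
width: 0.5
```

```bash

python3 - <<'E'
from h import *
snap('wrist','w2')
a=cv2.imread('pics/w1.png')[190:390,240:400];b=cv2.imread('pics/w2.png')
cv2.imwrite('pics/w1z.png',cv2.resize(a,None,fx=3,fy=3,interpolation=cv2.INTER_CUBIC))
E
```

```text
(no output)
```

View pics/w1z.png

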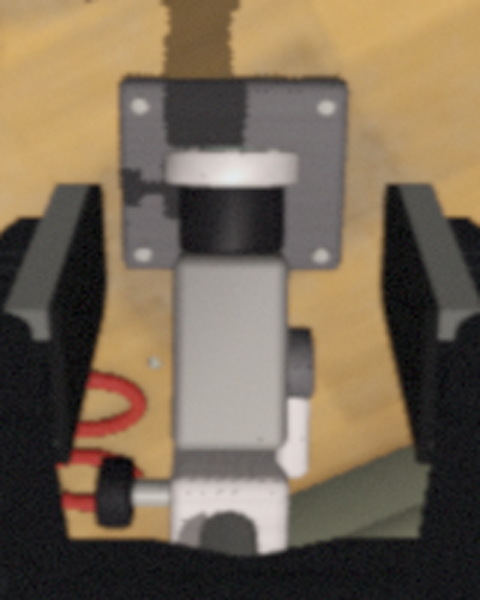

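View pics/w2.png

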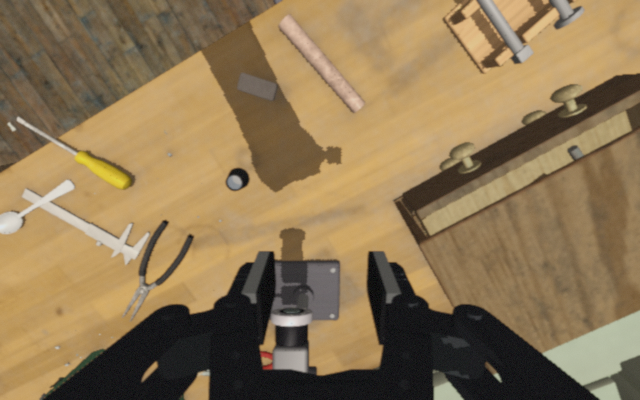

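```bash

python3 - <<'E'
from h import *
np.set_printoptions(precision=4,suppress=True)
b=cv2.imread('pics/w2.png')
cv2.imwrite('pics/w2z.png',cv2.resize(b[250:380,240:370],None,fx=4.5,fy=4.5,interpolation=cv2.INTER_CUBIC))
c=load('w1')
f=lambda u,v,z:onz(c,240+u/3,190+v/3,z)[:2]
C=[f(120,80,.014),f(347,80,.014),f(342,267,.014),f(124,267,.014)]
print(np.array(C),[np.linalg.norm(C[i]-C[i-1]) for i in range(4)])
d=C[0]+C[1]-C[2]-C[3];print('yaw',np.degrees(np.arctan2(d[1],d[0])),'ctr',sum(C)/4)
E
```

```text
[[ 0.6655 -0.3758]
 [ 0.719  -0.273 ]
 [ 0.8152 -0.3222]
 [ 0.7605 -0.427 ]] [np.float64(0.10788491619380822), np.float64(0.1158629336527406), np.float64(0.10802028321377904), np.float64(0.11826237112755111)]
yaw 152.30848808729587 ctr [ 0.74   -0.3495]
```

View pics/w2z.png

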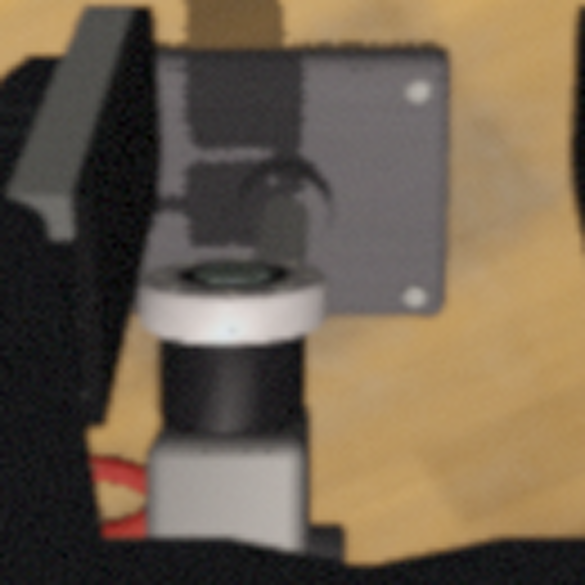

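```bash

python3 - <<'E'
from h import *
np.set_printoptions(precision=4,suppress=True)
from scipy.optimize import brentq
s=load('scene0');t=load('top0');w1=load('w1');w2=load('w2');k=55/600
S=dict(bl=(205,200),br=(300,180),fr=(372,340),fl=(270,362),lens=(355,476))
T=dict(bl=(245,185),br=(345,215),fl=(155,305),fr=(255,350),lens=(133,402))
W1=dict(fl=(285,260),bl=(287,446),fr=(177,262),br=(172,447))
W2=dict(fl=(302,440),fr=(158,436),lens=(234,280))
R={}
for flip in(0,):
  X={}
  for n in S:
    rs=[ray(s,310+S[n][0]*k,80+S[n][1]*k),ray(t,380+T[n][0]*k,160+T[n][1]*k)]
    if n in W1: rs+=[ray(w1,240+W1[n][0]/3,190+W1[n][1]/3)]*2
    if n in W2: rs+=[ray(w2,240+W2[n][0]/4.5,250+W2[n][1]/4.5)]*2
    X[n],e=meet(rs);print(n,X[n],np.array(e))
  for a,b in(('bl','fl'),('br','fr')):
    d=X[b]-X[a];print(a,b,np.linalg.norm(d),'tilt',np.degrees(np.arctan2(-d[2],np.hypot(*d[:2]))),'yaw',np.degrees(np.arctan2(d[1],d[0])))
  print('widths',np.linalg.norm(X['bl']-X['br']),np.linalg.norm(X['fl']-X['fr']))
# lens via w2+scene
for pr in ((0,2),(0,1),(1,2)):
  rs=[ray(s,342.5,123.6),ray(t,380+133*k,160+402*k),ray(w2,292,312.2)]
  print(pr,meet([rs[i] for i in pr]))
o,r=ray(w2,292,312.2)
y=np.radians(152.3)
for ra in(.16,.2,.24):
  print(ra,np.degrees(brentq(lambda th:r@np.array([np.cos(th)*np.cos(y),np.cos(th)*np.sin(y),-np.sin(th)])+ra,0,1.2)))
col=np.array([.742,-.352])
E
```

```text
bl [ 0.7137 -0.3201  0.2602] [0.0029 0.0046 0.0037 0.0037]
br [ 0.7056 -0.3511  0.2552] [0.0048 0.0029 0.001  0.001 ]
fr [ 0.6677 -0.3316  0.2281] [0.0033 0.0055 0.0016 0.0016 0.0019 0.0019]
fl [ 0.6774 -0.3006  0.2346] [0.003  0.0035 0.0016 0.0016 0.0014 0.0014]
lens [ 0.6497 -0.3029  0.2132] [0.0021 0.0036 0.0012 0.0012]
bl fl 0.048479156482601135 tilt 31.89435957044517 yaw 151.80141918977776
br fr 0.05052545775038744 tilt 32.37494151775893 yaw 152.73994064301357
widths 0.032501560875317345 0.03311130737860712
(0, 2) (array([ 0.647 , -0.3007,  0.2153]), [np.float64(0.0007450189731447376), np.float64(0.0007450189731445549)])
(0, 1) (array([ 0.6502, -0.3041,  0.2136]), [np.float64(0.0025940484200367387), np.float64(0.0025940484200366667)])
(1, 2) (array([ 0.652 , -0.3035,  0.2123]), [np.float64(0.002268371638021181), np.float64(0.0022683716380211814)])
0.16 26.284565564205625
0.2 23.94610684271148
0.24 21.58791598775998
```

```bash

python3 - <<'E'
from h import *
b=cv2.imread('pics/w2.png')
cv2.imwrite('pics/w2y.png',cv2.resize(b[300:332,266:318],None,fx=15,fy=15,interpolation=cv2.INTER_NEAREST))
s=load('scene0');w1=load('w1');w2=load('w2');t=load('top0')
L=np.array([.65,-.303,.2135]);y=np.radians(152.3)
for nm,c in(('s',s),('t',t),('w1',w1),('w2',w2)):
    r=L-c['extrinsics'][:3,3];r/=np.linalg.norm(r)
    print(nm,[round(float(np.degrees(np.arcsin(-r@np.array([np.cos(h)*np.cos(y),np.cos(h)*np.sin(y),-np.sin(h)])))),1) for h in np.radians([20,25,28,30,32,35])],proj(c,L))
E
```

```text
s [23.8, 19.2, 16.4, 14.6, 12.7, 10.0] (np.float64(341.8809301563633), np.float64(123.05804841669652))
t [15.2, 10.5, 7.7, 5.8, 3.9, 1.1] (np.float64(391.5255453528566), np.float64(197.56774899724212))
w1 [4.5, -0.5, -3.5, -5.5, -7.5, -10.5] (np.float64(316.67454055207), np.float64(242.7961542953213))
w2 [15.7, 10.7, 7.7, 5.7, 3.7, 0.7] (np.float64(291.25800080106615), np.float64(313.61143973045705))
```

View pics/w2y.png

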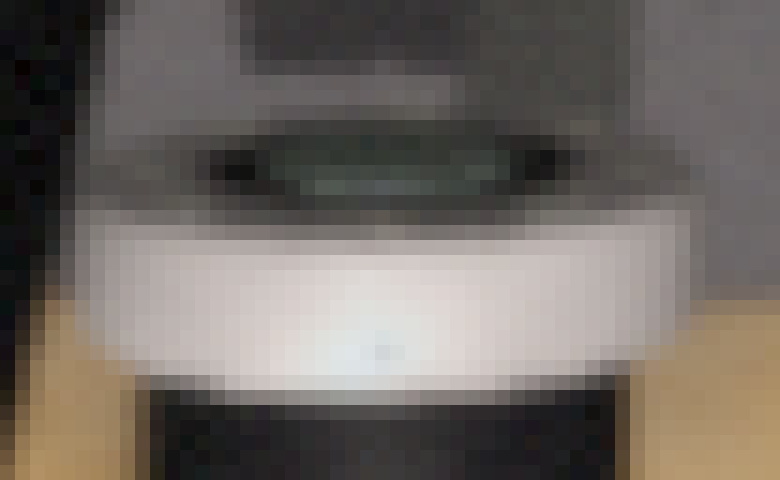

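```bash

python3 - <<'E'
from h import *
np.set_printoptions(precision=4,suppress=True)
w1=load('w1');P=cloud(w1)
m=np.zeros((400,640),bool);m[281:336,302:332]=1;m&=w1['d']>0
Q=P[m];q=Q.mean(0);
for it in range(3):
    q=Q.mean(0);V=np.linalg.svd(Q-q)[2];n=V[2]*np.sign(V[2][2]);r=(Q-q)@n;Q=Q[abs(r)<2.5*r.std()+1e-4]
print(m.sum(),len(Q),q,n,'tilt',np.degrees(np.arccos(n[2])),np.degrees(np.arctan2(n[1],n[0])),r.std())
# profile along head in vertical plane
a=np.array([np.cos(np.radians(152.3)),np.sin(np.radians(152.3))])
for v in range(238,350,4):
    p=P[v,312:321];p=p[w1['d'][v,312:321]>0]
    if len(p): print(v,np.median((p[:,:2]-[.74,-.3495])@a).round(4),np.median(p[:,2]).round(4))
print('bench',np.median(P[150:180,380:420,2]),np.median(P[225:235,320:340,2]))
w2=load('w2');P=cloud(w2)
print('w2')
for v in range(304,365,2):
    p=P[v,288:297];p=p[w2['d'][v,288:297]>0]
    if len(p): print(v,np.median((p[:,:2]-[.74,-.3495])@a).round(4),np.median(p[:,2]).round(4))
E
```

```text
1643 1624 [ 0.689  -0.3234  0.251 ] [-0.3484  0.1854  0.9188] tilt 23.24492685237194 151.97606488584682 0.0006747809881011586
238 0.0182 0.0133
242 0.1105 0.2319
246 0.1074 0.2334
250 0.1041 0.2345
254 0.0989 0.2318
258 0.0958 0.2333
262 0.0927 0.2348
266 0.0896 0.2364
270 0.0863 0.2375
274 0.0823 0.2372
278 0.0806 0.2411
282 0.0776 0.2427
286 0.0743 0.2438
290 0.0715 0.2456
294 0.0679 0.2462
298 0.0645 0.247
302 0.062 0.2493
306 0.0588 0.2505
310 0.0558 0.2519
314 0.0528 0.2533
318 0.0495 0.2544
322 0.0466 0.2559
326 0.0436 0.2572
330 0.0402 0.2581
334 0.0376 0.2599
338 0.0337 0.2602
342 0.015 0.2429
346 0.015 0.2482
bench -0.0005584509918769021 0.013494897711896214
w2
304 -0.0238 0.0135
306 -0.0279 0.0133
308 0.0997 0.2019
310 0.1046 0.2122
312 0.1075 0.2196
314 0.1102 0.2265
316 0.1114 0.2312
318 0.1098 0.2319
320 0.1081 0.2327
322 0.1067 0.2338
324 0.1049 0.2343
326 0.1 0.2308
328 0.0985 0.2317
330 0.0971 0.2328
332 0.0952 0.2333
334 0.0937 0.2342
336 0.0921 0.2351
338 0.0904 0.2358
340 0.0886 0.2363
342 0.0871 0.2372
344 0.0852 0.2377
346 0.0834 0.2383
348 0.0814 0.2386
350 0.081 0.2407
352 0.0789 0.2409
354 0.078 0.2425
356 0.0762 0.243
358 0.0745 0.2437
360 0.0724 0.2439
362 0.0716 0.2456
364 0.0695 0.2457
```

```bash

python3 - <<'E'
from plan import *
plan(.476,.111,.20,195,0)
E
```

```text
[[[0.55, 0.64, 0.45], -0.47, 0], [[0.52, 0.66, 0.45], -0.47, 0], [[0.48, 0.69, 0.45], -0.47, 0], [[0.45, 0.71, 0.45], -0.47, 0], [[0.42, 0.73, 0.45], -0.47, 0]]
[[[0.38, 0.75, 0.46], -0.47, 0], [[0.35, 0.77, 0.45], -0.47, 0], [[0.31, 0.78, 0.46], -0.47, 0], [[0.27, 0.8, 0.45], -0.47, 0], [[0.24, 0.81, 0.46], -0.47, 0]]
[[[0.2, 0.82, 0.45], -0.47, 0], [[0.16, 0.82, 0.46], -0.47, 0], [[0.12, 0.83, 0.45], -0.47, 0], [[0.08, 0.84, 0.46], -0.47, 0], [[0.04, 0.84, 0.45], -0.46, 0]]
[[[0.01, 0.84, 0.46], -0.47, 0]]
end [0.476 0.111 0.2  ] 195.0
```

Emit:
move_arm([
  [[0.55,0.64,0.45],-0.47,0],
  [[0.52,0.66,0.45],-0.47,0],
  [[0.48,0.69,0.45],-0.47,0],
  [[0.45,0.71,0.45],-0.47,0],
  [[0.42,0.73,0.45],-0.47,0],
])

```text
time_s: 3.03
tool_pos: [0.5276, -0.1168, 0.3238]
ee_rot: [0.127, 0.992, -0.0, -0.0]
wrist_force: [-0.6, 0.3, -0.4]
width: 0.5
```

Emit:
move_arm([
  [[0.38,0.75,0.46],-0.47,0],
  [[0.35,0.77,0.45],-0.47,0],
  [[0.31,0.78,0.46],-0.47,0],
  [[0.27,0.8,0.45],-0.47,0],
  [[0.24,0.81,0.46],-0.47,0],
])

```text
time_s: 3.45
tool_pos: [0.5053, -0.0137, 0.2669]
ee_rot: [0.01, 1.0, -0.0, -0.0]
wrist_force: [0.9, 0.1, 0.1]
width: 0.498
```

Emit:
move_arm([
  [[0.2,0.82,0.45],-0.47,0],
  [[0.16,0.82,0.46],-0.47,0],
  [[0.12,0.83,0.45],-0.47,0],
  [[0.08,0.84,0.46],-0.47,0],
  [[0.04,0.84,0.45],-0.46,0],
])

```text
time_s: 3.87
tool_pos: [0.4829, 0.0891, 0.21]
ee_rot: [-0.107, 0.994, -0.0, -0.0]
wrist_force: [0.6, -1.0, 0.4]
width: 0.499
```

Emit:
move_arm([
  [[0,0.84,0.46],-0.47,0],
  [[0,0,0],0,0],
])

```text
time_s: 4.03
tool_pos: [0.4763, 0.1133, 0.1978]
ee_rot: [-0.133, 0.991, 0.001, -0.002]
wrist_force: [0.3, -0.1, -0.3]
width: 0.502
```

```bash

python3 - <<'E'
from h import *
from plan import *
snap('wrist','w3')
s=monitor.sense();print(s['time_s'],s['tool_pos'],np.degrees(head(s['ee_rot'])[0]),s['qpos'],s['width'])
E
```

```text
4.0833 [0.47738248 0.1111583  0.19845203] -164.87202056810472 [ 0.26503587  0.55299583 -0.80473059  1.92859959  0.51234737  0.87889944
  1.03035913] 0.4960732643590567
```

View pics/w3.png

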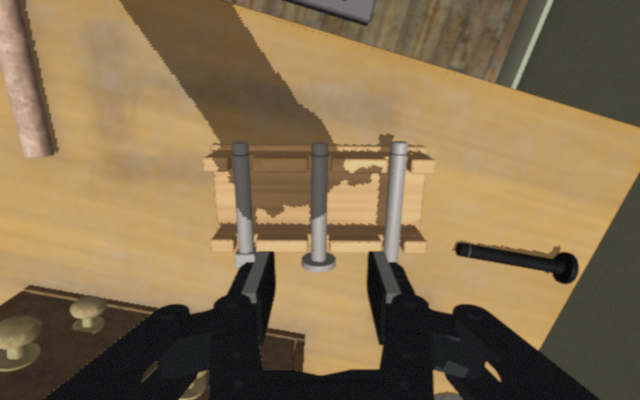

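```bash

python3 - <<'E'
from h import *
np.set_printoptions(precision=4,suppress=True)
w=load('w3');P=cloud(w)
p=cv2.imread('pics/w3.png')
cv2.imwrite('pics/w3z.png',cv2.resize(p[135:275,285:355],None,fx=4,fy=4,interpolation=cv2.INTER_CUBIC))
a=onz(w,319.5,145,.048);b=onz(w,319,245,.048);print(a,b,'yaw',np.degrees(np.arctan2(*(b-a)[1::-1])))
for v in (150,180,210,240): print(v,P[v,317:323,2].max(), onz(w,319.3,v,.048))
print('flange top edge',[ (v,P[v,319].round(4)) for v in range(250,276,2)])
print('tail',[ (v,P[v,319].round(4)) for v in range(138,152,2)])
E
```

```text
[0.4388 0.1021 0.048 ] [0.5226 0.1245 0.048 ] yaw 14.984667598707842
150 0.048075461533917396 [0.4426 0.103  0.048 ]
180 0.047971842703313006 [0.4664 0.1095 0.048 ]
210 0.04734542157494526 [0.4914 0.1163 0.048 ]
240 0.04701882618910841 [0.5179 0.1235 0.048 ]
flange top edge [(250, array([0.5274, 0.1259, 0.0475])), (252, array([0.5296, 0.1265, 0.0468])), (254, array([0.5315, 0.127 , 0.0467])), (256, array([0.5332, 0.1274, 0.0472])), (258, array([0.5352, 0.128 , 0.0469])), (260, array([0.5371, 0.1285, 0.0468])), (262, array([0.5385, 0.1289, 0.0478])), (264, array([0.5383, 0.1288, 0.052 ])), (266, array([0.5385, 0.1289, 0.0552])), (268, array([0.5395, 0.1292, 0.0569])), (270, array([0.542 , 0.1298, 0.0557])), (272, array([0.5437, 0.1303, 0.056 ])), (274, array([ 0.5763,  0.1391, -0.0002]))]
tail [(138, array([0.4391, 0.1017, 0.0002])), (140, array([ 0.441 ,  0.1022, -0.0013])), (142, array([0.438 , 0.1015, 0.0365])), (144, array([0.4382, 0.1015, 0.047 ])), (146, array([0.4396, 0.1019, 0.048 ])), (148, array([0.4412, 0.1024, 0.0478])), (150, array([0.4427, 0.1028, 0.0479]))]
```

View pics/w3z.png

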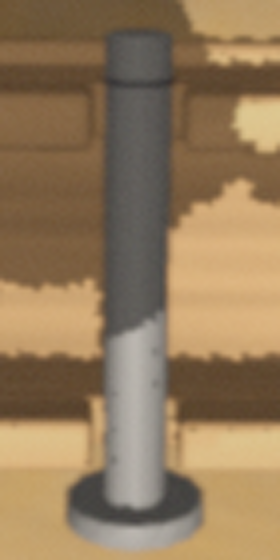

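```bash

python3 - <<'E'
from plan import *
plan(.4796,.1129,.044,195,0)
E
```

```text
[[[-0.01, 0.01, 0.88], 0.0, 0], [[-0.02, 0.01, 0.88], 0.0, 0], [[-0.01, 0.0, 0.88], 0.0, 0], [[-0.02, 0.01, 0.88], 0.01, 0], [[-0.01, 0.0, 0.89], 0.0, 0]]
[[[-0.02, 0.01, 0.88], 0.01, 0], [[-0.01, 0.0, 0.89], 0.0, 0]]
end [0.4795 0.1128 0.044 ] -165.0
```

Emit:
move_arm([
  [[-0.02,0.01,0.88],0,0],
  [[-0.02,0.01,0.88],0,0],
  [[-0.02,0,0.88],0,0],
  [[-0.02,0.01,0.88],0,0],
  [[-0.02,0,0.88],0.01,0],
])

```text
time_s: 4.5
tool_pos: [0.4816, 0.1094, 0.0886]
ee_rot: [-0.128, 0.992, -0.001, 0.001]
wrist_force: [-0.2, 0.4, 0.1]
width: 0.5
```

Emit:
move_arm([
  [[0,0,0.88],0,0],
  [[0,0,0.88],0,0],
  [[0,0,0],0,0],
  [[0,0,0],0,-1],
  [[0,0,0],0,-1],
])

```text
time_s: 4.92
tool_pos: [0.4812, 0.1112, 0.0464]
ee_rot: [-0.129, 0.992, -0.0, 0.001]
wrist_force: [-0.2, 0.3, 0.1]
width: 0.224
```

Emit:
move_arm([
  [[0,0,0],0,-1],
  [[0,0,0],0,-1],
  [[0,0,0],0,-1],
])

```text
time_s: 5.17
tool_pos: [0.4811, 0.1117, 0.0468]
ee_rot: [-0.13, 0.992, -0.0, 0.001]
wrist_force: [1.0, -0.9, 4.3]
width: 0.137
```

Emit:
move_arm([
  [[0,0,-0.8],0,-1],
  [[0,0,-0.9],0,-1],
  [[0,0,-0.9],0,-1],
])

```text
time_s: 5.42
tool_pos: [0.4794, 0.1117, 0.1114]
ee_rot: [-0.13, 0.991, -0.0, -0.001]
wrist_force: [0.6, 0.5, -0.8]
width: 0.139
```

```bash

python3 - <<'E'
from plan import *
s=monitor.sense();print(s['width'],s['tool_pos'])
plan(.72,.203,.25,90,-1)
E
```

```text
0.1393722598361468 [0.47943471 0.11171504 0.11143257]
[[[-0.54, 0.05, -0.29], 0.96, -1], [[-0.53, 0.11, -0.29], 0.96, -1], [[-0.52, 0.16, -0.29], 0.96, -1], [[-0.5, 0.21, -0.29], 0.97, -1], [[-0.48, 0.25, -0.29], 0.96, -1]]
[[[-0.45, 0.3, -0.29], 0.97, -1], [[-0.42, 0.34, -0.29], 0.96, -1], [[-0.39, 0.38, -0.29], 0.97, -1], [[-0.35, 0.41, -0.29], 0.96, -1], [[-0.31, 0.45, -0.29], 0.97, -1]]
[[[-0.26, 0.47, -0.29], 0.96, -1], [[-0.22, 0.5, -0.29], 0.97, -1], [[-0.17, 0.51, -0.29], 0.96, -1], [[-0.12, 0.53, -0.3], 0.97, -1], [[-0.06, 0.54, -0.29], 0.96, -1]]
[[[-0.01, 0.54, -0.3], 0.97, -1], [[0.04, 0.54, -0.29], 0.96, -1], [[0.09, 0.53, -0.3], 0.97, -1], [[0.14, 0.52, -0.29], 0.96, -1]]
end [0.7199 0.2029 0.2499] -270.0
```

Emit:
move_arm([
  [[0,0,-1],0.9,-1],
  [[0,0,-1],0.9,-1],
  [[0,0,-1],0.9,-1],
  [[0,0,-1],0.9,-1],
  [[0,0,-1],0.9,-1],
])

```text
time_s: 5.83
tool_pos: [0.4793, 0.1118, 0.2371]
ee_rot: [0.096, 0.995, 0.0, -0.0]
wrist_force: [1.3, -0.1, -1.6]
width: 0.139
```

```bash

python3 - <<'E'
from plan import *
s=monitor.sense();print(s['width'],s['tool_pos'])
plan(.72,.203,.235,90,-1)
E
```

```text
0.13892938081067893 [0.4792898  0.11176447 0.23712166]
[[[-0.63, 0.39, 0.01], 0.98, -1], [[-0.58, 0.45, 0.01], 0.98, -1], [[-0.54, 0.5, 0.01], 0.98, -1], [[-0.49, 0.55, 0.0], 0.99, -1], [[-0.43, 0.6, 0.01], 0.98, -1]]
[[[-0.37, 0.64, 0.0], 0.99, -1], [[-0.3, 0.67, 0.01], 0.98, -1], [[-0.24, 0.69, 0.0], 0.99, -1], [[-0.17, 0.72, 0.01], 0.98, -1], [[-0.09, 0.73, 0.0], 0.99, -1]]
[[[-0.02, 0.73, 0.01], 0.98, -1], [[0.05, 0.73, 0.0], 0.99, -1], [[0.12, 0.73, 0.01], 0.98, -1], [[0.19, 0.71, 0.0], 0.99, -1]]
end [0.7201 0.2031 0.2351] 90.0
```

Emit:
move_arm([
  [[-0.63,0.39,0],0.98,-1],
  [[-0.58,0.45,0],0.98,-1],
  [[-0.54,0.5,0],0.98,-1],
  [[-0.49,0.55,0],0.99,-1],
  [[-0.43,0.6,0],0.98,-1],
])

```text
time_s: 6.25
tool_pos: [0.5663, 0.1449, 0.2359]
ee_rot: [0.336, 0.942, -0.0, -0.0]
wrist_force: [1.0, 1.1, -0.8]
width: 0.143
```

Emit:
move_arm([
  [[-0.37,0.64,0],0.99,-1],
  [[-0.3,0.67,0],0.98,-1],
  [[-0.24,0.69,0],0.99,-1],
  [[-0.17,0.72,0],0.98,-1],
  [[-0.09,0.73,0],0.99,-1],
])

```text
time_s: 6.67
tool_pos: [0.6521, 0.1781, 0.2356]
ee_rot: [0.555, 0.832, -0.0, -0.0]
wrist_force: [0.8, -0.3, -0.9]
width: 0.139
```

Emit:
move_arm([
  [[-0.02,0.73,0],0.98,-1],
  [[0.05,0.73,0],0.99,-1],
  [[0.12,0.73,0],0.98,-1],
  [[0.19,0.71,0],0.99,-1],
  [[0,0,0],0,-1],
])

```text
time_s: 7.08
tool_pos: [0.7217, 0.2058, 0.2343]
ee_rot: [0.706, 0.708, 0.001, -0.0]
wrist_force: [-0.6, 0.1, -0.3]
width: 0.138
```

```bash

python3 - <<'E'
from h import *
from plan import *
snap('wrist','w4');snap('scene','s4')
s=monitor.sense();print(s['time_s'],s['tool_pos'],np.degrees(head(s['ee_rot'])[0]),s['qpos'],s['width'])
p=cv2.imread('pics/s4.png');cv2.imwrite('pics/s4z.png',cv2.resize(p[150:320,120:320],None,fx=3.5,fy=3.5))
plan(.72,.203,.190,90,-1,step=20)
E
```

```text
7.1833 [0.71973461 0.20442791 0.23479184] 90.36107394031947 [-0.18745867  0.8147704  -0.27068051  1.08788292  0.20480001  1.26550163
 -0.43200074] 0.13510625378349386
[[[-0.02, 0.0, 0.6], 0.02, -1], [[-0.02, 0.01, 0.6], 0.02, -1], [[-0.02, 0.0, 0.59], 0.02, -1]]
end [0.72   0.2029 0.19  ] 90.0
```

View pics/w4.png

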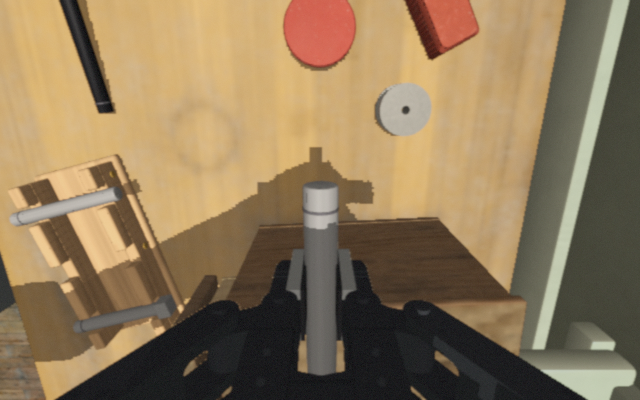

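View pics/s4z.png

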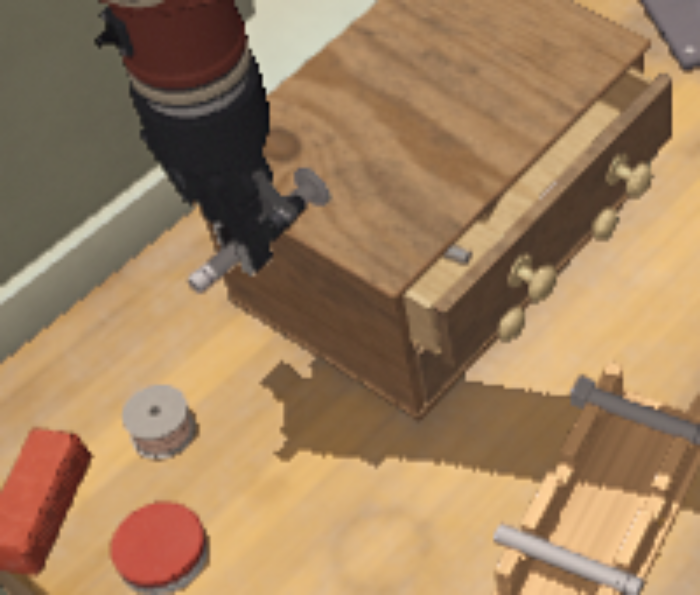

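Emit:
move_arm([
  [[-0.02,0,0.7],0.02,-1],
  [[-0.02,0,0.7],0.02,-1],
  [[-0.02,0,0.3],0.02,-1],
  [[0,0,0.1],0,-1],
  [[0,0,0.1],0,-1],
])

```text
time_s: 7.6
tool_pos: [0.7194, 0.2021, 0.1896]
ee_rot: [0.708, 0.706, -0.001, -0.0]
wrist_force: [-4.0, -0.6, 6.3]
width: 0.139
```

Emit:
move_arm([
  [[0,0,0.15],0,-1],
  [[0,0,0.15],0,-1],
  [[0,0,0.1],0,-1],
])

```text
time_s: 7.85
tool_pos: [0.7206, 0.2042, 0.1815]
ee_rot: [0.708, 0.707, 0.002, -0.0]
wrist_force: [-3.0, 0.8, 7.4]
width: 0.14
```

Emit:
move_arm([
  [[0,0,0.15],0,-1],
  [[0,0,0.15],0,-1],
  [[0,0,0.1],0,-1],
  [[0,0,0],0,-1],
])

```text
time_s: 8.18
tool_pos: [0.7213, 0.205, 0.1715]
ee_rot: [0.707, 0.707, 0.003, 0.0]
wrist_force: [-1.0, 3.0, 5.0]
width: 0.139
```

```bash

python3 - <<'E'
from h import *
from plan import *
snap('wrist','w5');snap('scene','s5')
s=monitor.sense();print(s['time_s'],s['tool_pos'],np.degrees(head(s['ee_rot'])[0]),s['wrist_force'],s['width'])
p=cv2.imread('pics/s5.png');cv2.imwrite('pics/s5z.png',cv2.resize(p[180:250,160:230],None,fx=8,fy=8))
c=load('w5');P=cloud(c)
for v in range(150,380,6):
    u=321;print(v,P[v,u].round(4),end=';')
E
```

```text
8.2833 [0.7214209  0.20504819 0.1717555 ] 89.98158302870085 [-0.9049956   2.14095525  5.46907076] 0.13593520408066526
150 [ 0.7225  0.2368 -0.001 ];156 [ 7.225e-01  2.316e-01 -7.000e-04];162 [ 7.225e-01  2.264e-01 -5.000e-04];168 [7.225e-01 2.212e-01 3.000e-04];174 [ 0.7225  0.2155 -0.0012];180 [ 7.225e-01  2.103e-01 -5.000e-04];186 [ 0.7225  0.2045 -0.0015];192 [0.7216 0.2444 0.16  ];198 [0.7216 0.2419 0.1603];204 [0.7216 0.2397 0.1612];210 [0.7216 0.2374 0.162 ];216 [0.7216 0.2351 0.1628];222 [0.7216 0.2328 0.1636];228 [0.7216 0.2302 0.1637];234 [0.7216 0.2279 0.1645];240 [0.7216 0.2258 0.1656];246 [0.7216 0.2234 0.1663];252 [0.7216 0.2213 0.1675];258 [0.7216 0.2189 0.1679];264 [0.7216 0.2164 0.1684];270 [0.7216 0.2142 0.1693];276 [0.7216 0.2116 0.1695];282 [0.7216 0.2097 0.171 ];288 [0.7216 0.2073 0.1715];294 [0.7216 0.205  0.1724];300 [0.7216 0.2026 0.1729];306 [0.7216 0.2002 0.1736];312 [0.7216 0.198  0.1744];318 [0.7215 0.196  0.1756];324 [0.7216 0.193  0.1754];330 [0.7215 0.1911 0.1766];336 [0.7215 0.1891 0.1777];342 [0.7215 0.1865 0.1781];348 [0.7215 0.1848 0.1795];354 [0.7215 0.1822 0.18  ];360 [0.7215 0.179  0.1797];366 [0.7215 0.1776 0.1814];372 [0.7215 0.1748 0.1817];378 [0.7213 0.2151 0.2252];
```

View pics/s5z.png

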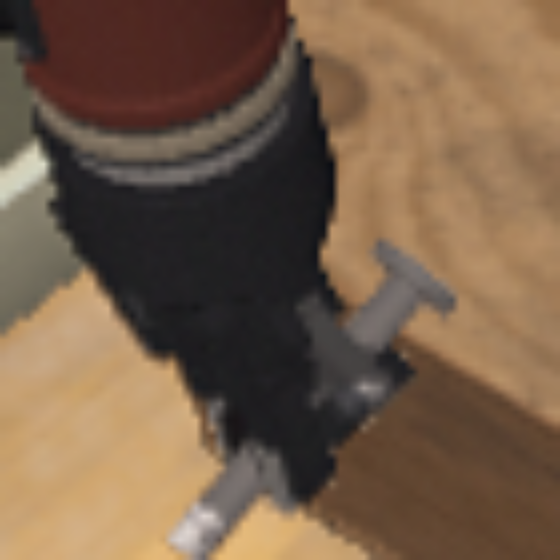

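View pics/w5.png

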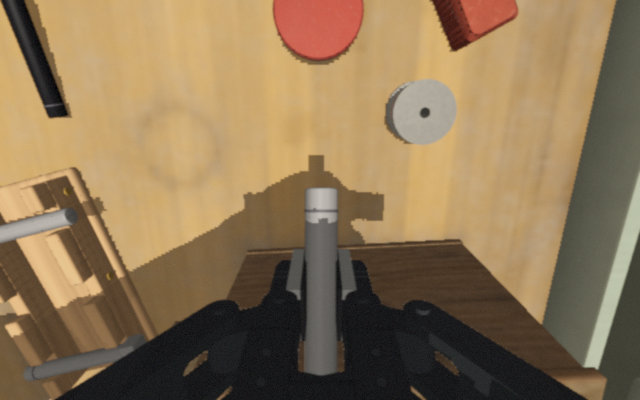

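Emit:
move_arm([
  [[0,0,0.12],0,-1],
  [[0,0,0.12],0,-1],
  [[0,0,0],0,-1],
  [[0,0,0],0,-1],
])

```text
time_s: 8.62
tool_pos: [0.7221, 0.2049, 0.1662]
ee_rot: [0.707, 0.707, 0.004, 0.001]
wrist_force: [-0.7, 2.0, 5.2]
width: 0.141
```

```bash
cat >> h.py <<'E'
def slope(f,u0=319,u1=324,v0=200,v1=368,zmin=.1):
    c=load(f);P=cloud(c)[v0:v1,u0:u1].reshape(-1,3);P=P[P[:,2]>zmin]
    for i in range(4):
        q=P.mean(0);d=np.linalg.svd(P-q)[2][0];d*=np.sign(d[2]);r=np.linalg.norm((P-q)-np.outer((P-q)@d,d),axis=1);P=P[r<max(2.5*np.median(r),.002)]
    print(f,'tilt',np.degrees(np.arcsin(d[2])),'yaw',np.degrees(np.arctan2(d[1],d[0])),'c',q,len(P),'ext',((P-q)@d).min(),((P-q)@d).max());return q,d
E
python3 - <<'E'
from h import *
from plan import *
snap('wrist','w6')
s=monitor.sense();print(s['time_s'],s['tool_pos'],np.degrees(head(s['ee_rot'])[0]),s['wrist_force'],s['width'])
slope('w5');slope('w6')
E
```

```text
8.6667 [0.72211169 0.20488922 0.16621147] 89.98136754045889 [-0.32093769  2.21508827  6.63803625] 0.14040490494353983
w5 tilt 17.521376687660407 yaw -90.0853248653194 c [0.72157113 0.20877721 0.17110044] 826 ext -0.0340554724023158 0.0337149939761238
w6 tilt 21.92734295019574 yaw -90.18328988206312 c [0.72235874 0.20887762 0.16549343] 837 ext -0.0339080101471233 0.03312862450833833
```

Emit:
move_arm([
  [[0,0,0.1],0,-1],
  [[0,0,0],0,-1],
  [[0,0,-0.6],0,-1],
  [[0,0,-1],0,-1],
  [[0,0,-1],0,-1],
])

```text
time_s: 9.08
tool_pos: [0.7202, 0.2024, 0.2253]
ee_rot: [0.708, 0.707, -0.0, -0.0]
wrist_force: [0.9, 0.4, -0.3]
width: 0.139
```

Emit:
move_arm([
  [[0,0,0],0,-1],
  [[0,0,0],0,-1],
])

```text
time_s: 9.25
tool_pos: [0.7217, 0.2031, 0.2278]
ee_rot: [0.708, 0.706, 0.003, 0.001]
wrist_force: [-0.2, 0.3, -2.0]
width: 0.143
```

```bash
python3 - <<'E'
from h import *
from plan import *
snap('wrist','w7')
s=monitor.sense();print(s['time_s'],s['tool_pos'],np.degrees(head(s['ee_rot'])[0]),s['wrist_force'],s['width'])
q,d=slope('w7')
c=load('w7');P=cloud(c)
for v in range(150,206,2): print(v,P[v,321].round(4),end=';')
print(head(s['ee_rot'])[1])
E
```

```text
9.3 [0.72060526 0.20261031 0.22543991] 89.90284393077066 [-0.73365476  0.41647597 -2.95752953] 0.1358388418694133
w7 tilt 21.45906094905531 yaw -90.21177278817235 c [0.72195068 0.20612262 0.22736538] 808 ext -0.03474358781178386 0.0322062326103125
150 [ 7.235e-01  2.258e-01 -4.000e-04];152 [ 7.234e-01  2.237e-01 -5.000e-04];154 [ 0.7235  0.2214 -0.0016];156 [0.7234 0.2198 0.001 ];158 [ 0.7234  0.2173 -0.0014];160 [ 0.7234  0.2152 -0.0011];162 [ 7.234e-01  2.133e-01 -3.000e-04];164 [ 7.234e-01  2.112e-01 -1.000e-04];166 [7.234e-01 2.092e-01 5.000e-04];168 [ 0.7234  0.2067 -0.0013];170 [7.234e-01 2.049e-01 2.000e-04];172 [ 0.7234  0.2025 -0.0011];174 [0.7234 0.2009 0.0015];176 [ 7.234e-01  1.984e-01 -1.000e-04];178 [ 7.234e-01  1.961e-01 -7.000e-04];180 [ 7.234e-01  1.940e-01 -6.000e-04];182 [7.234e-01 1.921e-01 7.000e-04];184 [ 7.234e-01  1.896e-01 -4.000e-04];186 [7.234e-01 1.877e-01 4.000e-04];188 [7.234e-01 1.855e-01 6.000e-04];190 [0.7221 0.2423 0.2131];192 [0.7221 0.2415 0.2133];194 [0.7221 0.2409 0.2144];196 [0.7221 0.2401 0.2143];198 [0.7221 0.2396 0.2156];200 [0.7221 0.2384 0.2146];202 [0.7221 0.238  0.2158];204 [0.7221 0.2371 0.216 ];[[ 1.69569222e-03  9.99997028e-01  1.75192958e-03]
 [ 9.99998408e-01 -1.69666382e-03  5.53252581e-04]
 [ 5.56223372e-04  1.75098865e-03 -9.99998312e-01]]
```

Emit:
move_arm([
  [[0,0,1],0,-1],
  [[0,0,1],0,-1],
  [[0,0,0.5],0,-1],
  [[0,0,0.12],0,-1],
  [[0,0,0.12],0,-1],
])

```text
time_s: 9.72
tool_pos: [0.7196, 0.2014, 0.1561]
ee_rot: [0.708, 0.706, -0.002, -0.0]
wrist_force: [-3.8, -2.2, 7.7]
width: 0.142
```

Emit:
move_arm([
  [[0,0,0],0,-1],
  [[0,0,0],0,-1],
  [[0,0,-0.6],0,-1],
  [[0,0,-1],0,-1],
  [[0,0,-1],0,-1],
])

```text
time_s: 10.13
tool_pos: [0.7197, 0.2026, 0.2204]
ee_rot: [0.708, 0.707, -0.001, -0.001]
wrist_force: [0.6, -0.2, 0.2]
width: 0.14
```

Emit:
move_arm([
  [[0,0,0],0,-1],
  [[0,0,0],0,-1],
  [[0,0,0],0,-1],
])

```text
time_s: 10.38
tool_pos: [0.7199, 0.2025, 0.22]
ee_rot: [0.708, 0.706, -0.001, -0.0]
wrist_force: [-0.8, 0.8, -1.4]
width: 0.138
```

```bash
python3 - <<'E'
from h import *
from plan import *
s=monitor.sense();snap('wrist','w8')
print(s['time_s'],s['tool_pos'],np.degrees(head(s['ee_rot'])[0]),s['wrist_force'],s['width'])
q,d=slope('w8');slope('w8',zmin=.1,v0=190)
# tail end: first row
R=d; 
# axis point below top line by 7mm
n=np.cross(np.cross(d,[0,0,1]),d);n/=np.linalg.norm(n);ax=q-.007*n
c=load('w8');P=cloud(c)[150:300,318:325].reshape(-1,3);P=P[P[:,2]>.15];print('tail coord',np.percentile((P-q)@d,[0,.5,1,2]))
tcp=s['tool_pos'];print('axis offset from tcp at closest',ax,ax-tcp)
E
```

```text
10.3833 [0.71987651 0.20254708 0.22004559] 89.89957546299578 [-0.81461947  0.84817133 -1.38940929] 0.13764324295332084
w8 tilt 28.181829771845134 yaw -90.02653990397302 c [0.72011431 0.20647458 0.21877199] 826 ext -0.034354623588496815 0.03192589734229524
w8 tilt 28.216613869696378 yaw -90.03772494579093 c [0.72011695 0.20772423 0.21809856] 862 ext -0.03593730180339663 0.03334565452393617
tail coord [-0.03764513 -0.03738947 -0.03703799 -0.03638373]
axis offset from tcp at closest [0.72011277 0.20316869 0.21260181] [ 0.00023626  0.00062161 -0.00744377]
```

Emit:
move_arm([
  [[-1,0,0],0,-1],
  [[-1,0,0],0,-1],
  [[-1,0,0],0,-1],
  [[-1,0,0.2],0,-1],
  [[0,0,0.2],0,-1],
])

```text
time_s: 10.85
tool_pos: [0.7208, 0.0927, 0.2093]
ee_rot: [0.711, 0.703, -0.004, 0.002]
wrist_force: [0.4, -2.3, -1.1]
width: 0.137
```

Emit:
move_arm([
  [[0,0,0.15],0,-1],
  [[0,0,0],0,-1],
  [[0,0,0],0,-1],
])

```text
time_s: 11.1
tool_pos: [0.7194, 0.1049, 0.2061]
ee_rot: [0.707, 0.707, -0.0, -0.002]
wrist_force: [0.8, 0.6, -0.7]
width: 0.144
```

Emit:
move_arm([
  [[0,0,0.1],0,-1],
  [[0,0,0.06],0,-1],
  [[0,0,0.06],0,-1],
  [[0,0,0.06],0,-1],
  [[0,0,0],0,-1],
])

```text
time_s: 11.52
tool_pos: [0.7202, 0.1032, 0.2003]
ee_rot: [0.708, 0.707, 0.0, -0.0]
wrist_force: [-0.1, 0.2, -0.7]
width: 0.139
```

```bash
python3 - <<'E'
from h import *
from plan import *
s=monitor.sense();snap('wrist','w9')
print(s['time_s'],s['tool_pos'],np.degrees(head(s['ee_rot'])[0]),s['wrist_force'],s['width'])
slope('w9',zmin=.178);
c=load('w9');P=cloud(c)
for v in range(180,380,8): print(v,P[v,321].round(4),end=';')
E
```

```text
11.5167 [0.72020567 0.10315427 0.20030166] 89.91144991230072 [-0.11146402  0.16478082 -0.65526749] 0.13858118793399718
w9 tilt 28.10599864680896 yaw -90.07696566197701 c [0.72044942 0.10717517 0.19894373] 831 ext -0.03428772153057969 0.0324778276890364
180 [0.7205 0.1427 0.1695];188 [0.7205 0.1392 0.1705];196 [0.7205 0.1385 0.1813];204 [0.7205 0.1357 0.1838];212 [0.7205 0.1327 0.1853];220 [0.7205 0.1297 0.187 ];228 [0.7205 0.1269 0.189 ];236 [0.7205 0.1237 0.19  ];244 [0.7205 0.1205 0.191 ];252 [0.7205 0.1177 0.1928];260 [0.7205 0.1157 0.196 ];268 [0.7205 0.1127 0.1971];276 [0.7205 0.1091 0.1974];284 [0.7204 0.1063 0.1989];292 [0.7204 0.1042 0.2014];300 [0.7204 0.101  0.2022];308 [0.7204 0.0986 0.2041];316 [0.7204 0.0954 0.2049];324 [0.7204 0.093  0.2067];332 [0.7204 0.0898 0.2074];340 [0.7204 0.0877 0.2095];348 [0.7204 0.0852 0.2111];356 [0.7204 0.0823 0.2121];364 [0.7204 0.0799 0.2137];372 [0.7204 0.0769 0.2146];
```

Emit:
move_arm([
  [[0,0,0.06],0,-1],
  [[0,0,0.06],0,-1],
  [[0,0,0.03],0,-1],
  [[0,0,0],0,-1],
])

```text
time_s: 11.9
tool_pos: [0.7205, 0.1027, 0.1991]
ee_rot: [0.708, 0.706, 0.001, 0.0]
wrist_force: [-3.2, 0.1, 7.1]
width: 0.14
```

```bash
python3 - <<'E'
from h import *
from plan import *
s=monitor.sense();snap('wrist','w10')
print(s['time_s'],s['tool_pos'],np.degrees(head(s['ee_rot'])[0]),s['wrist_force'],s['width'])
slope('w10',zmin=.178);
E
```

```text
11.9 [0.72051687 0.10272394 0.19905479] 89.87479782349853 [-3.15334686  0.07853764  7.12753917] 0.14044257874887753
w10 tilt 27.09604607342937 yaw -90.17932563884753 c [0.72078508 0.10674216 0.19779488] 837 ext -0.03412130764515792 0.03240692207882275
```

Emit:
move_arm([
  [[0,0,0.05],0,-1],
  [[0,0,0.05],0,-1],
  [[0,0,0],0,-1],
])

```text
time_s: 12.2
tool_pos: [0.7207, 0.1025, 0.1984]
ee_rot: [0.708, 0.706, 0.001, 0.001]
wrist_force: [-4.2, -2.2, 12.5]
width: 0.139
```

```bash
python3 - <<'E'
from h import *
from plan import *
s=monitor.sense();snap('wrist','w11')
print(s['time_s'],s['tool_pos'],np.degrees(head(s['ee_rot'])[0]),s['wrist_force'],s['width'])
slope('w11',zmin=.178);
E
```

```text
12.2 [0.72069007 0.10248274 0.19835262] 89.8603448946173 [-4.23659637 -2.22324027 12.52893176] 0.13933609567367486
w11 tilt 26.37271246875849 yaw -90.19194971213498 c [0.72092375 0.10597353 0.19747793] 815 ext -0.034621421637136766 0.03194202877069327
```

Emit:
move_arm([
  [[0,0,0.06],0,-1],
  [[0,0,0],0,-1],
  [[0,0,0],0,-1],
])

```text
time_s: 12.5
tool_pos: [0.7208, 0.1023, 0.198]
ee_rot: [0.708, 0.706, 0.002, 0.001]
wrist_force: [-5.5, -2.6, 16.4]
width: 0.143
```

```bash
python3 - <<'E'
from h import *
from plan import *
s=monitor.sense();snap('wrist','w12')
print(s['time_s'],s['tool_pos'],np.degrees(head(s['ee_rot'])[0]),s['wrist_force'],s['width'])
slope('w12',zmin=.178);
E
```

```text
12.5 [0.72076698 0.10232174 0.19801844] 89.84881790172261 [-5.4569904  -2.5941814  16.40195328] 0.14270006858280684
w12 tilt 26.153577440820108 yaw -90.25545492191289 c [0.7210083  0.10630025 0.19691284] 830 ext -0.0341227399760896 0.03259926000359938
```

Emit:
move_arm([
  [[0,0,0.06],0,-1],
  [[0,0,0.06],0,-1],
  [[0,0,0],0,-1],
])

```text
time_s: 12.8
tool_pos: [0.7209, 0.1008, 0.1953]
ee_rot: [0.708, 0.706, 0.001, 0.002]
wrist_force: [-6.9, -3.5, 17.0]
width: 0.135
```

```bash
python3 - <<'E'
from h import *
from plan import *
s=monitor.sense();snap('wrist','w13')
print(s['time_s'],s['tool_pos'],np.degrees(head(s['ee_rot'])[0]),s['wrist_force'],s['width'])
slope('w13',zmin=.178);
E
```

```text
12.8 [0.72089587 0.10079619 0.19528913] 89.79716881423957 [-6.86866437 -3.46489636 17.02397272] 0.13522917787524918
w13 tilt 22.23139166233833 yaw -90.28471400895207 c [0.72115211 0.10471454 0.19499718] 826 ext -0.034067655068988505 0.032903348909941864
```

View pics/w13.png

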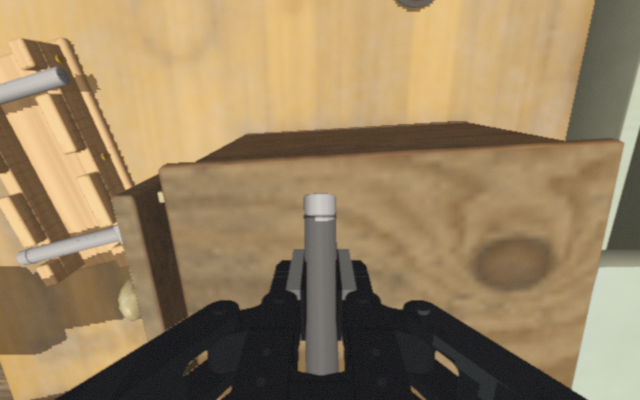

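Emit:
move_arm([
  [[0,0,-0.5],0,-1],
  [[0,0,-0.8],0,-1],
  [[0,0,-0.8],0,-1],
  [[0,0,0],0,-1],
  [[0,0,0],0,-1],
])

```text
time_s: 13.27
tool_pos: [0.7208, 0.1028, 0.2431]
ee_rot: [0.708, 0.706, 0.001, 0.001]
wrist_force: [0.2, 0.6, -1.1]
width: 0.139
```

```bash
python3 - <<'E'
from h import *
from plan import *
s=monitor.sense();snap('wrist','w14')
print(s['time_s'],s['tool_pos'],np.degrees(head(s['ee_rot'])[0]),s['wrist_force'],s['width'])
q,d=slope('w14',zmin=.19)
n=np.cross(np.cross(d,[0,0,1]),d);n/=np.linalg.norm(n);ax=q-.007*n
c=load('w14');P=cloud(c)[150:300,318:325].reshape(-1,3);P=P[P[:,2]>.19];tl=np.percentile((P-q)@d,1);print('tail',tl)
print('face rel tcp',ax+d*(tl+.110)-s['tool_pos'])
plan(.60,.0,.26,110,-1)
E
```

```text
13.2667 [0.72082328 0.10281847 0.24309612] 89.88443853219663 [ 0.16886317  0.55972814 -1.11109353] 0.13926436372264506
w14 tilt 24.739774352155962 yaw -90.19507138957178 c [0.72106863 0.10682036 0.2424928 ] 823 ext -0.03404556703742562 0.032263246882954996
tail -0.03668516074932995
face rel tcp [ 8.67802623e-06 -6.55130399e-02  2.37212501e-02]
[[[-0.59, -0.68, -0.11], -0.5, -1], [[-0.55, -0.71, -0.11], -0.5, -1], [[-0.52, -0.74, -0.11], -0.5, -1], [[-0.48, -0.77, -0.1], -0.5, -1], [[-0.44, -0.79, -0.11], -0.5, -1]]
[[[-0.4, -0.81, -0.1], -0.5, -1], [[-0.35, -0.82, -0.11], -0.51, -1]]
end [6.001e-01 1.000e-04 2.601e-01] 110.0
```

```bash
python3 - <<'E'
from plan import *
e=plan(.53,.0,.25,125,-1)
plan(.485,-.215,.165,152.2,-1,start=e)
E
```

```text
[[[-0.41, -0.76, -0.03], -0.61, -1], [[-0.36, -0.78, -0.04], -0.61, -1], [[-0.32, -0.8, -0.03], -0.61, -1], [[-0.27, -0.82, -0.04], -0.61, -1], [[-0.22, -0.84, -0.03], -0.61, -1]]
[[[-0.16, -0.85, -0.04], -0.62, -1], [[-0.11, -0.86, -0.03], -0.61, -1], [[-0.06, -0.86, -0.04], -0.62, -1], [[-0.01, -0.86, -0.03], -0.61, -1], [[0.05, -0.86, -0.04], -0.62, -1]]
end [0.5301 0.     0.2501] 125.0
[[[-0.6, -0.64, 0.34], -0.47, -1], [[-0.57, -0.67, 0.34], -0.47, -1], [[-0.54, -0.69, 0.34], -0.48, -1], [[-0.5, -0.72, 0.34], -0.47, -1], [[-0.47, -0.74, 0.34], -0.48, -1]]
[[[-0.43, -0.77, 0.34], -0.47, -1], [[-0.4, -0.78, 0.34], -0.48, -1], [[-0.36, -0.8, 0.34], -0.47, -1], [[-0.32, -0.82, 0.34], -0.48, -1], [[-0.28, -0.84, 0.34], -0.47, -1]]
end [ 0.4849 -0.215   0.1651] 152.2
```

Emit:
move_arm([
  [[-0.41,-0.76,-0.04],-0.61,-1],
  [[-0.36,-0.78,-0.04],-0.61,-1],
  [[-0.32,-0.8,-0.04],-0.61,-1],
  [[-0.27,-0.82,-0.04],-0.61,-1],
  [[-0.22,-0.84,-0.04],-0.61,-1],
])

```text
time_s: 13.73
tool_pos: [0.6234, 0.0505, 0.2449]
ee_rot: [0.591, 0.807, -0.001, -0.001]
wrist_force: [0.3, 0.3, -1.0]
width: 0.145
```

Emit:
move_arm([
  [[-0.16,-0.85,-0.03],-0.62,-1],
  [[-0.11,-0.86,-0.03],-0.61,-1],
  [[-0.06,-0.86,-0.03],-0.62,-1],
  [[-0.01,-0.86,-0.03],-0.61,-1],
  [[0.05,-0.86,-0.03],-0.62,-1],
])

```text
time_s: 14.15
tool_pos: [0.5283, -0.0006, 0.2491]
ee_rot: [0.46, 0.888, -0.001, -0.002]
wrist_force: [0.4, 0.2, -0.7]
width: 0.137
```

Emit:
move_arm([
  [[-0.6,-0.64,0.34],-0.47,-1],
  [[-0.57,-0.67,0.34],-0.47,-1],
  [[-0.54,-0.69,0.34],-0.48,-1],
  [[-0.5,-0.72,0.34],-0.47,-1],
  [[-0.47,-0.74,0.34],-0.48,-1],
])

```text
time_s: 14.57
tool_pos: [0.5063, -0.1082, 0.2064]
ee_rot: [0.352, 0.936, -0.0, -0.002]
wrist_force: [-0.4, 0.3, -0.6]
width: 0.142
```

Emit:
move_arm([
  [[-0.43,-0.77,0.34],-0.47,-1],
  [[-0.4,-0.78,0.34],-0.48,-1],
  [[-0.36,-0.8,0.34],-0.47,-1],
  [[-0.32,-0.82,0.34],-0.48,-1],
  [[-0.28,-0.84,0.34],-0.47,-1],
])

```text
time_s: 14.98
tool_pos: [0.4836, -0.2156, 0.1638]
ee_rot: [0.239, 0.971, 0.0, -0.002]
wrist_force: [-0.3, -0.3, -0.9]
width: 0.135
```

Emit:
move_arm([
  [[0,0,0],0,-1],
  [[0,0,0],0,-1],
  [[0,0,0],0,-1],
])

```text
time_s: 15.23
tool_pos: [0.4847, -0.2139, 0.165]
ee_rot: [0.24, 0.971, 0.001, -0.001]
wrist_force: [0.3, 0.6, -1.2]
width: 0.141
```

```bash
python3 - <<'E'
from h import *
from plan import *
s=monitor.sense();snap('wrist','w15')
print(s['time_s'],s['tool_pos'],np.degrees(head(s['ee_rot'])[0]),s['wrist_force'],s['width'])
q,d=slope('w15',zmin=.1)
n=np.cross(np.cross(d,[0,0,1]),d);n/=np.linalg.norm(n);ax=q-.007*n
c=load('w15');P=cloud(c)[150:300,318:325].reshape(-1,3);P=P[P[:,2]>.1];tl=np.percentile((P-q)@d,1);print('tail',tl)
f=ax+d*(tl+.110);print('face',f,'rel',f-s['tool_pos'])
y=np.radians(152.2);th=np.radians(23.5);a=np.array([np.cos(th)*np.cos(y),np.cos(th)*np.sin(y),-np.sin(th)])
L=np.array([.649,-.302,.2125]);v=f-L;print('dist',v@a,'off',v-a*(v@a))
T=s['tool_pos']+L+.07*a-f;print(T)
plan(*T,152.2,-1,step=12)
E
```

```text
15.2333 [ 0.48472493 -0.21386889  0.16501106] 152.1721881881207 [ 0.28684208  0.6229847  -1.17303294] 0.1408088593147037
w15 tilt 24.34237876441554 yaw -27.830320488916215 c [ 0.48148415 -0.21226348  0.16482988] 806 ext -0.034401847588553115 0.03187453648095071
tail -0.03718322469091658
face [ 0.54270534 -0.24458317  0.18846642] rel [ 0.05798041 -0.03071428  0.02345536]
dist 0.12036851531622389 off [-0.00865005  0.00593467  0.02396325]
[ 0.53423462 -0.2413464   0.16113221]
[[[-0.45, -0.02, 0.04], 0.0, -1], [[-0.45, -0.01, 0.03], 0.0, -1], [[-0.45, -0.02, 0.04], 0.0, -1], [[-0.45, -0.01, 0.03], 0.0, -1], [[-0.46, -0.02, 0.04], 0.01, -1]]
end [ 0.5343 -0.2414  0.161 ] 152.2
```

View pics/w15.png

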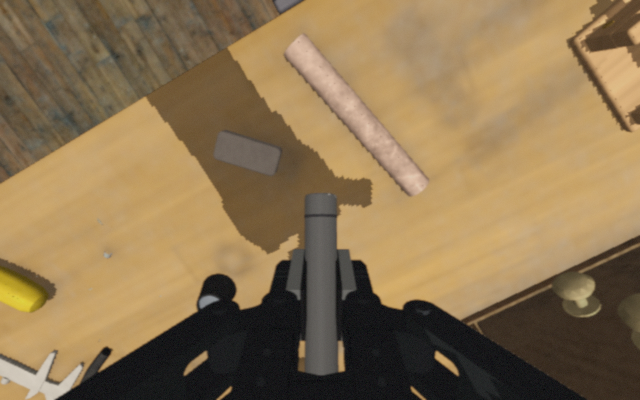

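Emit:
move_arm([
  [[-0.45,-0.02,0.04],0,-1],
  [[-0.45,-0.02,0.03],0,-1],
  [[-0.45,-0.02,0.04],0,-1],
  [[-0.45,-0.01,0.03],0,-1],
  [[-0.46,-0.01,0.04],0,-1],
])

```text
time_s: 15.7
tool_pos: [0.5352, -0.2414, 0.1617]
ee_rot: [0.239, 0.971, 0.0, 0.0]
wrist_force: [-0.2, -0.4, -0.4]
width: 0.142
```

Emit:
move_arm([
  [[0,0,0],0,-1],
  [[0,0,0],0,-1],
  [[0,0,0],0,-1],
  [[0,0,0],0,-1],
])

```text
time_s: 16.03
tool_pos: [0.5336, -0.242, 0.1615]
ee_rot: [0.24, 0.971, 0.0, -0.0]
wrist_force: [0.6, 0.2, -1.1]
width: 0.137
```

```bash
python3 - <<'E'
from h import *
from plan import *
s=monitor.sense();snap('wrist','w16');snap('scene','s16');snap('top','t16')
print(s['time_s'],s['tool_pos'],np.degrees(head(s['ee_rot'])[0]),s['wrist_force'],s['width'])
q,d=slope('w16',zmin=.1)
n=np.cross(np.cross(d,[0,0,1]),d);n/=np.linalg.norm(n);ax=q-.007*n
f=ax+d*(-.037+.110);print('face',f)
for c in('s16','t16'):print(c,proj(load(c),f))
p=cv2.imread('pics/s16.png');cv2.imwrite('pics/s16z.png',cv2.resize(p[80:180,300:430],None,fx=6,fy=6,interpolation=cv2.INTER_CUBIC))
p=cv2.imread('pics/t16.png');cv2.imwrite('pics/t16z.png',cv2.resize(p[150:250,340:470],None,fx=6,fy=6,interpolation=cv2.INTER_CUBIC))
E
```

```text
16.0333 [ 0.5336359  -0.24198944  0.1614604 ] 152.24327135216598 [ 0.59386554  0.17951731 -1.11435045] 0.13701790792524662
w16 tilt 24.641967141559185 yaw -27.724058979068246 c [ 0.53004233 -0.24023276  0.16105631] 824 ext -0.03416438904447848 0.032490713209309956
face [ 0.59136054 -0.27245839  0.1851309 ]
s16 (np.float64(352.0893483904481), np.float64(145.20350480097463))
t16 (np.float64(377.3785752364757), np.float64(213.96237426284404))
```

View pics/s16z.png

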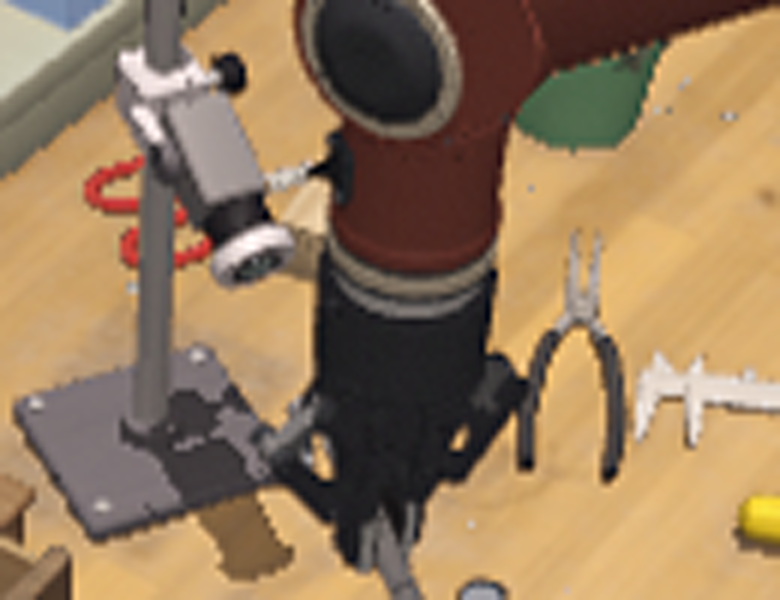

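View pics/t16z.png

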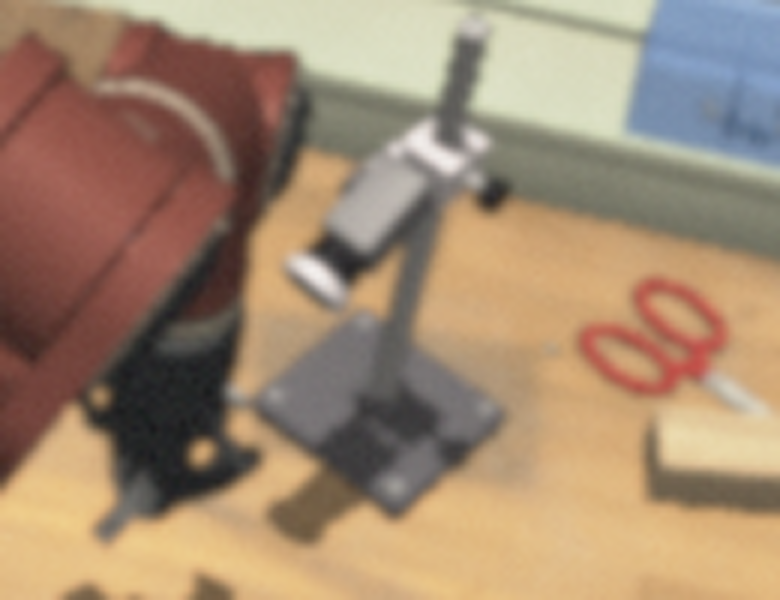

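```bash
python3 - <<'E'
from h import *
np.set_printoptions(precision=4,suppress=True)
q=np.array([0.53004233,-0.24023276,0.16105631]);y=np.radians(-27.72);t=np.radians(24.64)
d=np.array([np.cos(t)*np.cos(y),np.cos(t)*np.sin(y),np.sin(t)]);l=np.cross([0,0,1],d);l/=np.linalg.norm(l);n=np.cross(d,l)
f=q-.007*n+d*.073
y=np.radians(152.2);th=np.radians(23.5);a=np.array([np.cos(th)*np.cos(y),np.cos(th)*np.sin(y),-np.sin(th)]);m=np.cross(a,l)
L=np.array([.649,-.302,.2125])
for c,o,in(('s16',(300,80)),('t16',(340,150))):
    C=load(c);im=cv2.resize(cv2.imread(f'pics/{c}.png')[o[1]:o[1]+100,o[0]:o[0]+130],None,fx=6,fy=6,interpolation=cv2.INTER_CUBIC)
    def poly(ctr,u,v,r,col):
        pts=[(np.array(proj(C,ctr+r*(np.cos(k)*u+np.sin(k)*v)))-o+.5)*6 for k in np.linspace(0,6.283,40)]
        cv2.polylines(im,[np.round(pts).astype(int)],True,col,1)
    poly(f,l,n,.016,(0,255,0));poly(f-.006*d,l,n,.016,(0,255,0));poly(f-.11*d,l,n,.007,(0,255,255));poly(L,l,m,.021,(255,0,255))
    cv2.imwrite(f'pics/{c}o.png',im)
    P=cloud(C)
    if c=='s16':
        for zx,zy in((262,440),(275,430),(290,425),(305,412)):
            print((zx,zy),P[int(o[1]+zy/6),int(o[0]+zx/6)])
print(f, [f-.016*l, f+.016*l])
E
```

```text
(262, 440) [ 0.5654 -0.1887  0.2342]
(275, 430) [ 0.5643 -0.196   0.2365]
(290, 425) [ 0.5583 -0.2006  0.2402]
(305, 412) [ 0.557  -0.2075  0.2429]
[ 0.5914 -0.2725  0.1851] [array([ 0.5839, -0.2866,  0.1851]), array([ 0.5988, -0.2583,  0.1851])]
```

View pics/s16o.png

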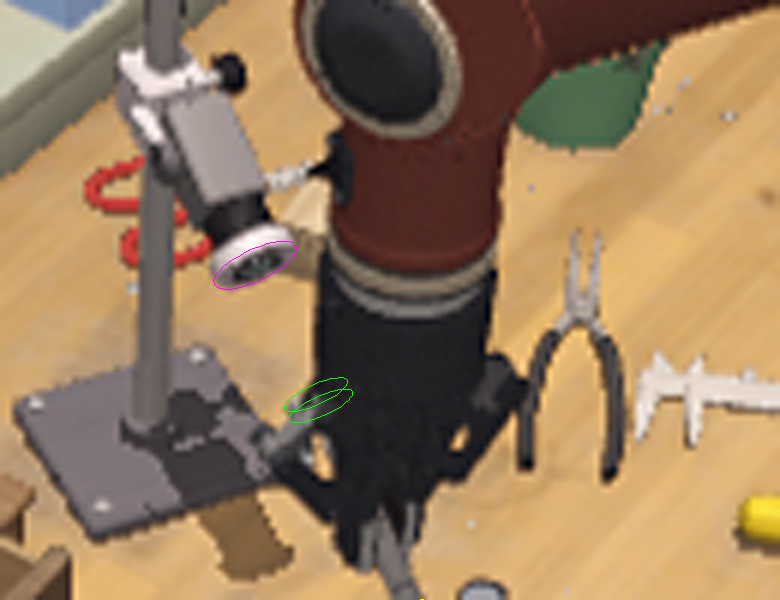

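View pics/t16o.png

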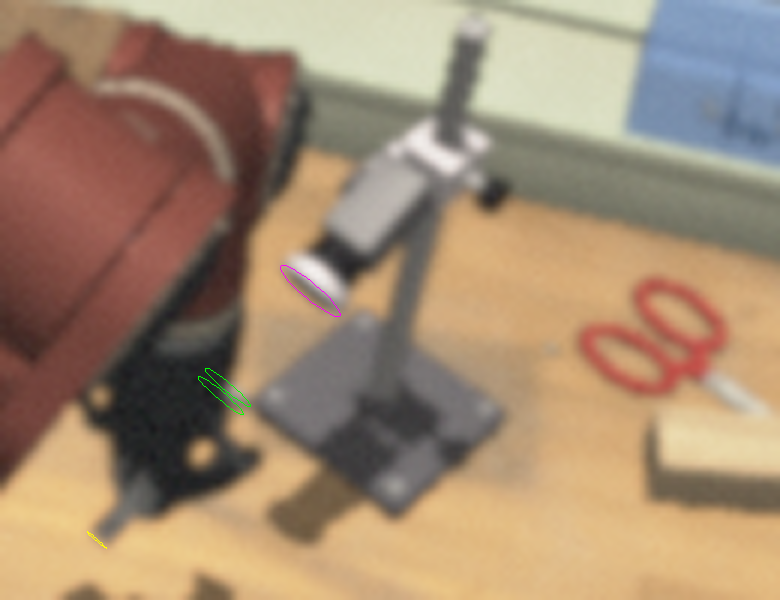

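```bash
python3 - <<'E'
from h import *
np.set_printoptions(precision=4,suppress=True)
for w,tcp,zm in(('w4',[.71973,.20443,.23479],.15),('w7',[.7206,.2026,.22544],.15),('w8',[.71988,.20255,.22005],.15),('w14',[.72082,.10282,.2431],.19),('w16',[.53364,-.24199,.16146],.1)):
    c=load(w);q,d=slope(w,zmin=zm)
    P=cloud(c)[150:300,318:325].reshape(-1,3);P=P[P[:,2]>zm]
    print(w,'tail rel tcp along axis',(np.percentile((P-q)@d,[.5,1.5])+(q-np.array(tcp))@d))
s=load('s16');im=cv2.imread('pics/s16.png');cv2.imwrite('pics/s16t.png',cv2.resize(im[150:210,340:400],None,fx=10,fy=10,interpolation=cv2.INTER_NEAREST))
q=np.array([0.53004233,-0.24023276,0.16105631]);y=np.radians(-27.72);t=np.radians(24.64)
d=np.array([np.cos(t)*np.cos(y),np.cos(t)*np.sin(y),np.sin(t)]);l=np.cross([0,0,1],d);l/=np.linalg.norm(l);n=np.cross(d,l)
tl=q-.007*n-d*.037;print('tail proj zoom',(np.array(proj(s,tl))-[340,150]+.5)*10, 'axis pt +15', (np.array(proj(s,tl+d*.015))-[340,150]+.5)*10)
t=load('t16');print('top',proj(t,tl),proj(t,tl+.015*d))
E
```

```text
w4 tilt 0.4253087891992767 yaw 90.17295905890408 c [0.7219 0.2088 0.2345] 828 ext -0.040970219442089596 0.03685304287396391
w4 tail rel tcp along axis [-0.0015 -0.0007]
w7 tilt 21.45906094905531 yaw -90.21177278817235 c [0.722  0.2061 0.2274] 808 ext -0.03474358781178386 0.0322062326103125
w7 tail rel tcp along axis [-0.0415 -0.0411]
w8 tilt 28.181829771845134 yaw -90.02653990397302 c [0.7201 0.2065 0.2188] 826 ext -0.034354623588496815 0.03192589734229524
w8 tail rel tcp along axis [-0.0415 -0.0408]
w14 tilt 24.739774352155962 yaw -90.19507138957178 c [0.7211 0.1068 0.2425] 823 ext -0.03404556703742562 0.032263246882954996
w14 tail rel tcp along axis [-0.0408 -0.0404]
w16 tilt 24.641967141559185 yaw -27.724058979068246 c [ 0.53   -0.2402  0.1611] 824 ext -0.03416438904447848 0.032490713209309956
w16 tail rel tcp along axis [-0.0409 -0.0404]
tail proj zoom [283.0329 310.3711] axis pt +15 [261.2789 261.463 ]
top (np.float64(355.5959628993198), np.float64(239.47943883696274)) (np.float64(358.5791827752176), np.float64(235.98452583145632))
```

View pics/s16t.png

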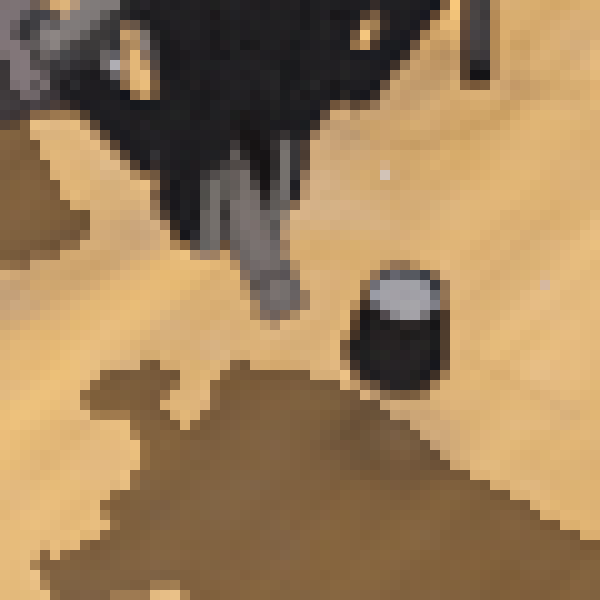

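```bash
python3 - <<'E'
from bench import monitor,job_done
s=monitor.sense();print(s['time_s'],s['tool_pos'],abs(s['qd']).max(),s['width'],s['wrist_force'])
print(job_done())
E
```

```text
16.1833 [ 0.53381573 -0.24269253  0.16153614] 0.0028852624927016564 0.13692100550500258 [-0.01414554 -0.40085217  0.40441271]
the job is handed in; nothing more can be done
None
```

The flanged spindle is out of the rack and held still in front of the inspection camera. I handed the job in at 16.2 s of the 32 s allowed.

**How it was done:** the wrist can only turn about its vertical axis, so I tilted the spindle in the jaws instead. I pressed its flange on the top edge of the tool chest. That overshot to 28°, so I pressed the tail on the chest top to bring it back. Forces stayed at about 17 N or less in the readings. I then carried it round in front of the chest to the lens.

**Last checks:**

| | Measured | Wanted |
|---|---|---|
| Face centre, m | (0.591, -0.272, 0.185) | (0.592, -0.272, 0.185) |
| Shaft heading | -27.7° | -27.8° |
| Upward tilt | 24.6° | about 23.5° |

- **Distance:** the wanted point is 70 mm from the lens, so the face is about 7 cm from it, within about 1 mm of the line of sight.
- **Scene camera:** the tail appears within about half a pixel of where I expected. The camera head is where it was.
- **Steadiness:** the arm was nearly still at hand-in, with the grip holding.

**What disagreed or was not seen:**
- **Camera tilt:** estimates ran from 22° to 25°, and an early rough one from two views gave 32°. I used the wrist depth reading, so the squareness error is probably 1–2°.
- **Top camera:** it was off by about 2 pixels, but by about the same amount for the lens and the spindle, so I put it down to calibration.
- **Flange face:** the gripper hid it at the end, so its position comes from the shaft and the 110 mm length.
- **Spindle slip:** it slid a few millimetres along its axis in the jaws at some point, which the final position allows for.

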